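# Set a terrine mould under the bench press and screw it down

### The arm

A 6-joint arm with a two-finger parallel gripper is mounted at the origin on the work surface. World frame = base frame: x ahead of the robot, y to its left, z up, the work surface at z = 0. Lengths are in m, angles in rad, forces in N, time in s.
With the tool pointing down it reaches from about 0.425 to 0.95 m from the base axis. Payload 3.5 kg.
Tool frame: the origin (TCP) lies on the centre line of the jaws, within the pads' length; the fingertips stand 14 mm ahead of it and the grasp point (between the pads) lies 5 mm behind it (robot.tip_extent is the distance from the TCP to the fingertips, in m); z points along the fingers, y is the direction in which the jaws open and shut (so a half turn about z gives the same grasp; the last joint's range is limited). The gripper opens to 85 mm and grips with 20 to 120 N. Pads are 22 mm wide; open, the fingers measure 114 mm over their backs; the gripper's body (76 mm by 85 mm) begins 54 mm behind the grasp point. The pads swing forward as they close: fully open they stand 13 mm farther back than shut.
Start: joints at [-1.339, 0.286, 1.577, -0, 1.279, -0.15], TCP at [0.252, -0.626, 0.245] pointing down, gripper open.
Joint ranges: [-2.77, 2.77], [-0.9, 2.22], [0.21, 2.48], [-1.53, 4.67], [0.24, 2.81], [-2.84, 2.84]. Speed limits (rad/s): [2.79, 2.79, 3.14, 3.14, 3.14, 3.14].

### API

Orientations are given as a unit quaternion [w, x, y, z].
In Python, from bench import robot, camera, get_calibration, ticket gives the robot as it stands.
- The arm moves only by the tool servo_tool, never from a script. Its argument "commands" is a list that holds one entry, the list of rows, each a list of 7 numbers: the turn, a rotation vector about the world's x, y, z in rad, then the shift along the world's x, y, z in mm, then the closure, from 0 (fully open) to 1 (shut). A call has 1 to 5 rows; each row shifts and turns the pose as measured when the row begins; what a row does not reach is not made up. A row lasts 1/8 s, in which the tool goes at most 62.5 mm and 10.7 degrees, less where a joint would pass 70% of its speed; a pose out of reach is approached as far as the arm can. A call is refused whole if a number of a shift passes 62.5 or a number of a turn 0.188, either way. A call with a gripper value outside its range is refused whole. The fingers move at their own pace and stop on an object; "force" is the grip in N (left out, the last holds). Time passes only in rows, so rows that do not move let the fingers close. It gives the time, the measured TCP pose, the force and the opening at its end, in the units of the state.
- robot.get_state(): the state, without advancing time (a new reading comes with each control period).
- camera(name): name is "side" or "top" or "wrist"; returns the picture (420x560x3 uint8, red, green, blue); there is no depth.
- get_calibration(name): a dict with "K" (3x3 intrinsics, pixels), "R" (3x3) and "t" (3): a world point X has camera coordinates R X + t. Camera axes: x right, y down, z forward; pixel columns grow to the right and rows downward; lengths in m; the calibration is good to about 2 mm. A picture is of the moment at which its call begins: read the wrist's pose just before it. get_calibration takes no time and is no camera call; for the wrist camera it gives the pose at the moment of the call.
- ticket.hand_in(): hands the job in, once; it reports no verdict.
The state is a dict: "time": time; "q": joint angles; "joint_vel": joint speeds; "tau": joint torques, N m; "position": TCP position; "tcp_rot": TCP orientation; "force": force on the tool from outside, world axes, zero at the start; "moment": the same for the moment, N m; "opening": opening from 0.0 (shut) to 1.0 (fully open).
Only numpy, scipy, OpenCV 4.12 (cv2) and the standard library are available. Lean on these libraries where they do the work, as an engineer would, in place of code of your own. Each camera call takes 0.05 s, during which the arm holds its last target.

### The job

Slide the filled terrine mould by its near handle all the way in under the screw press, square against both stop posts and centred under the spindle, without shoving the press along the bench. Then screw the black knob down clockwise, letting your grip sink with it so that the press is not lifted, until the pad bears on the mould's lid hand-tight (about 50 N) but not forced. Let go of everything, and leave the bottle, plate and pot where they stand.

Things in the scene. Friction and masses are not known exactly. Their poses are not given: they have to be found in the camera images.
- press: Bench screw press, 3 kg, loose on rubber feet. Origin on the vertical spindle axis, on the bench; x points inward, from the open front to the stop; z up. Base plate 290 x 200 mm, x -200 to +90, its top at z 16. Two 20 mm columns at y = +-85 carry a cross-beam, 34 (x) x 206 (y) mm, z 141 to 167; brass nut on top to z 176, dark column caps to z 184.
- press_seat (a point): Point on the top face of the base plate (16 mm above the bench) under the spindle axis; axes as the press. The mould's origin lies here when it is home.
- stop: Back stop of the press: two black rubber-faced posts on the base plate, 20 mm wide, 40 mm high, centred 27 mm either side of the press's centre line. Origin midway between them, at their foot, on the plane of the faces the mould comes to rest on (60 mm beyond the spindle axis).
- mould: Loose steel terrine mould, 0.6 to 0.9 kg, on the base plate. Origin at the centre of its underside, x towards its far end (to the stop). Box 120 (x) x 84 (y) mm, rim 126 x 90 at 66 mm. The flat lid sits in the rim as high as the filling holds it: the round boss in its middle (44 mm wide) tops at 71 to 77 mm, unmeasured. A lug handle at each end; the far one passes between the stops.
- mould_handle (a point): Grip point in the near lug handle of the mould: a dark bar 16 mm wide (y), 16 mm high, reaching 46 mm out from the end wall along -x. The point is on its centre line, 93 mm before the mould's origin and 46 mm above its underside, 13 mm from the bar's free end. Pinch it across y from above.
- knob_grip (a point): Point on the spindle axis, 16 mm above the underside of the black fluted round knob (44 mm across, 28 mm high, red cap with a white line). It sinks with the knob. At least 25 mm of bare spindle stay free between the knob and the nut.
- knob (a joint): Turn of the knob, rad, grows clockwise seen from above; 0 fully raised. Fast thread: it sinks 24 mm a turn (3.82 mm per rad). It drags with 0.36 N m either way and stays where it is left. Once the pad touches the lid each further rad adds about 110 N on the lid and so 0.42 N m to the torque: hand-tight is about 0.2 N m over the free drag, some 0.45 rad past first touch; 0.4 over is forced.
- spindle: Screw spindle with a round rubber buffer pad, 36 mm across, on a swivel at its foot; it goes straight down. Origin at the lowest point of the pad as hung. The pad starts 2.5 to 10.5 mm higher than the top of the lid's boss. 30 to 80 N on the lid is hand-tight; over 110 N is forced.
- bottle: Cream-coloured squeeze bottle standing upright, 66 mm across, 196 mm high, origin under its base. Leave it alone.
- plate: Small white plate with a green ring, 136 mm across, 18 mm high, origin under its centre. Leave it alone.
- pot: Small lidded glass pot, orange lid, 72 mm across, 53 mm high, origin under its base. Leave it alone.
Mind the look-alikes: they are no part of the job. Leave any purple or yellow look-alike of the mould alone.

How it is judged:
By the outcome, as a careful person would: the job done as asked, in the order asked, and still so for the second after the job is handed in, with the robot touching nothing.
It also fails if it takes over 67 s, if anything falls off the work surface, if the arm or the gripper's body presses on something with over 40 N, if the wrist force passes 120 N, or if a joint passes its speed limit or range.

## Working session

There is one attempt and no reset: what is moved stays moved. The work goes in short steps, Python scripts to look and compute and a tool call to move; the robot and the scene stay as the last step left them, time stands still between calls to the robot, and variables do not carry over. Pictures are saved under pics/ and viewed, and the job is handed in when it is done.

Besides the shell and the picture viewer there is one more tool, called in YAML: its name, and indented under it one key for each argument. servo_tool: Moves the arm, as the interface text tells. Its arguments: {"type":"object","properties":{"commands":{"type":"array"},"force":{"type":"number"}},"required":["commands"]}

```bash
ls; mkdir -p pics
python3 - <<'E'
from bench import robot,camera,get_calibration
import cv2,numpy as np
for n in ["side","top","wrist"]:
    c=get_calibration(n); print(n,np.round(c["K"],1).tolist(),np.round(c["R"],3).tolist(),np.round(c["t"],3).tolist())
    cv2.imwrite(f"pics/{n}0.png",camera(n)[:,:,::-1])
s=robot.get_state()
for k in s: print(k,np.round(s[k],3).tolist())
E
```

```text
pics
side [[397.2, 0.0, 278.0], [0.0, 397.2, 207.4], [0.0, 0.0, 1.0]] [[-0.842, -0.539, 0.011], [-0.272, 0.407, -0.872], [0.466, -0.737, -0.489]] [0.417, 0.295, 1.093]
top [[419.1, 0.0, 275.2], [0.0, 419.1, 210.7], [0.0, 0.0, 1.0]] [[-0.005, -1.0, -0.003], [-0.996, 0.005, -0.086], [0.086, 0.003, -0.996]] [-0.044, 0.537, 1.45]
wrist [[289.8, 0.0, 280.8], [0.0, 289.8, 206.9], [0.0, 0.0, 1.0]] [[0.373, -0.928, -0.0], [-0.895, -0.36, 0.263], [-0.244, -0.098, -0.965]] [-0.673, -0.035, 0.378]
time 0.15
q [-1.339, 0.287, 1.578, 0.0, 1.279, -0.15]
joint_vel [0.002, -0.005, -0.004, 0.001, 0.001, 0.001]
tau [-0.0, -40.661, -29.314, -0.0, 0.004, -0.0]
position [0.251, -0.626, 0.244]
tcp_rot [-0.001, 0.982, 0.19, -0.0]
force [-0.148, -0.976, -0.161]
moment [0.013, 0.006, 0.043]
opening 1.003
```

View pics/side0.png

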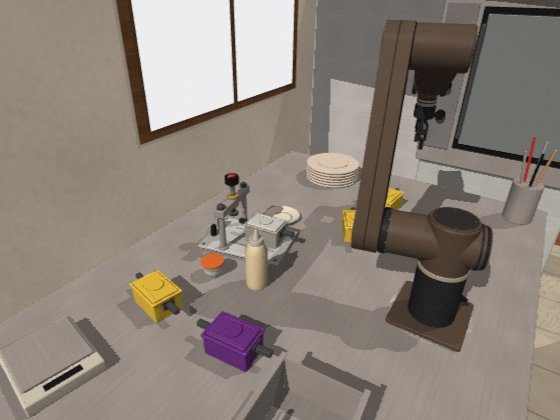

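View pics/top0.png

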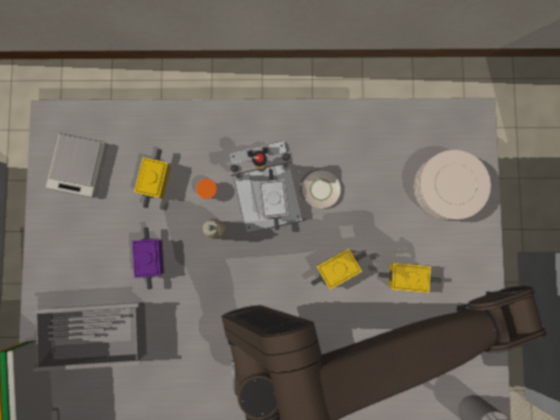

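View pics/wrist0.png

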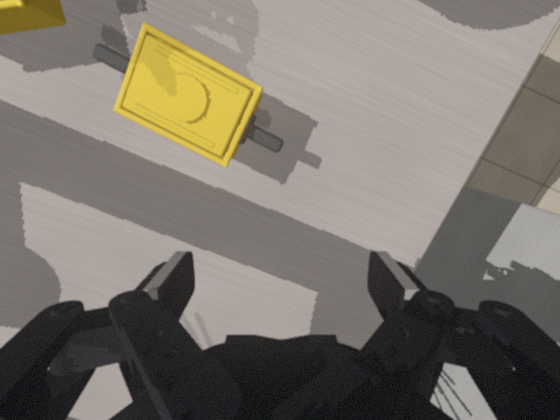

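The grey mould is near top-view pixel (275,197), in the press with its knob at (260,159). The bottle is at (213,228), the pot at (206,188) and the plate at (321,189). Next I'll zoom in.

Run:
```python
import cv2
a=cv2.imread("pics/top0.png")[130:250,180:350]; cv2.imwrite("pics/top0c.png",cv2.resize(a,None,fx=4.6,fy=4.6,interpolation=cv2.INTER_CUBIC))
a=cv2.imread("pics/side0.png")[160:300,180:320]; cv2.imwrite("pics/side0c.png",cv2.resize(a,None,fx=4.2,fy=4.2,interpolation=cv2.INTER_CUBIC))
```

```text
(no output)
```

View pics/top0c.png

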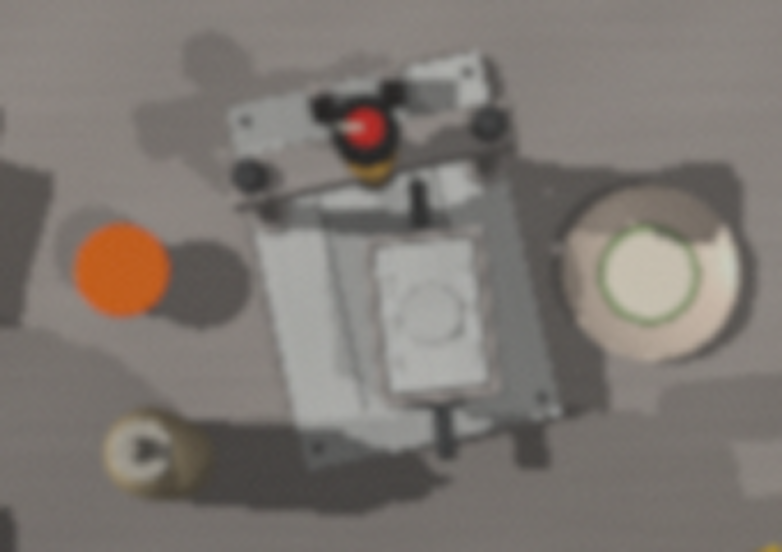

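View pics/side0c.png

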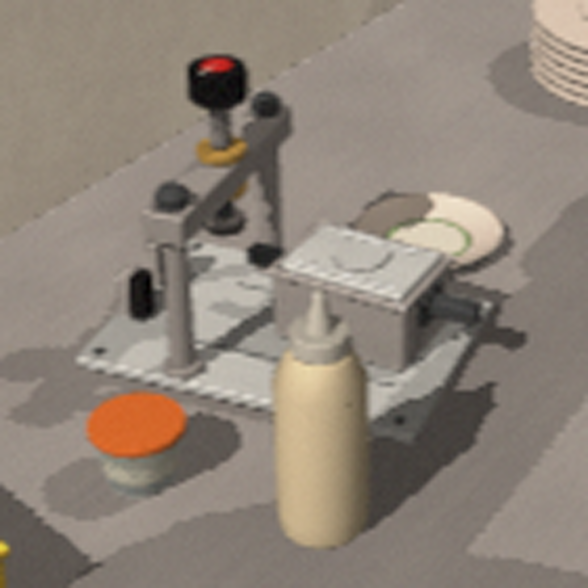

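```bash
cat > h.py <<'E'
import numpy as np
from bench import get_calibration
def ray(c,uv,z):
    K,R,t=[np.array(c[k],float) for k in "KRt"]
    C=-R.T@t; d=R.T@np.linalg.inv(K)@np.array([uv[0],uv[1],1.])
    return (C+d*(z-C[2])/d[2])
def proj(c,X):
    K,R,t=[np.array(c[k],float) for k in "KRt"]
    p=K@(R@np.array(X,float)+t); return p[:2]/p[2]
E
python3 - <<'E'
from h import *
c=get_calibration("top")
def p(x,y,z): return ray(c,(x/4.6+180-.4,y/4.6+130-.4),z)
P={"plNL":(313,465,.016),"plNR":(560,412,.016),"plFL":(230,110,.016),"plFR":(485,52,.016),"capL":(250,176,.184),"capR":(489,124,.184),
"mFL":(376,243,.082),"mFR":(482,237,.082),"mNL":(390,403,.082),"mNR":(495,390,.082),"hEnd":(447,458,.062),"hW":(441,403,.062),"boss":(432,313,.09),"bottle":(135,450,.18),"pot":(122,270,.053),"plate":(650,274,.01),"red":(367,127,.235)}
for k,v in P.items(): print(k,np.round(p(*v)*1000,1))
E
```

```text
plNL [466.9  51.1  16. ]
plNR [ 506.7 -138.3   16. ]
plFL [743.1 115.9  16. ]
plFR [788.  -82.6  16. ]
capL [659.  83. 184.]
capR [694.4 -81.4 184. ]
mFL [6.279e+02 2.000e-01 8.200e+01]
mFR [632.  -78.1  82. ]
mNL [509.5  -9.9  82. ]
mNR [518.7 -86.8  82. ]
hEnd [469.9 -51.4  62. ]
hW [510.8 -47.2  62. ]
boss [574.8 -41.   90. ]
bottle [471.4 161.  180. ]
pot [612.9 192.5  53. ]
plate [ 613.8 -209.4   10. ]
red [6.817e+02 5.000e-01 2.350e+02]
```

servo_tool:
  commands:
    - [[0, 0, -0.02, 20, 54, 10, 0], [0, 0, -0.02, 20, 54, 10, 0], [0, 0, -0.02, 20, 54, 10, 0], [0, 0, -0.02, 20, 54, 10, 0], [0, 0, -0.02, 20, 54, 10, 0]]

```text
time: 0.78
position: [0.3507, -0.3499, 0.2901]
tcp_rot: [-0.005, 0.991, 0.135, -0.0]
force: [1.1, 0.2, -0.5]
opening: 0.996
```

servo_tool:
  commands:
    - [[0, 0, -0.02, 18, 54, 10, 0], [0, 0, -0.02, 18, 54, 10, 0], [0, 0, -0.02, 18, 54, 10, 0], [0, 0, -0.02, 18, 54, 10, 0], [0, 0, 0, 0, 0, 0, 0]]

```text
time: 1.4
position: [0.424, -0.123, 0.3316]
tcp_rot: [-0.004, 0.995, 0.097, 0.002]
force: [-0.1, -0.1, 0.5]
opening: 0.997
```

```bash
cat > snap.py <<'E'
import sys,cv2,pickle,numpy as np
from bench import robot,camera,get_calibration
n,name=sys.argv[1:3]
s=robot.get_state(); c=get_calibration(n); im=camera(n)
cv2.imwrite(f"pics/{name}.png",im[:,:,::-1]); pickle.dump((s,c),open(f"pics/{name}.pkl","wb"))
c={k:np.array(v) for k,v in c.items()}; print("C",np.round(-c["R"].T@c["t"],4),"tcp",np.round(s["position"],4),np.round(s["tcp_rot"],4),"F",np.round(s["force"],1),"M",np.round(s["moment"],3),"q6",round(s["q"][5],3),"t",s["time"])
E
python3 snap.py wrist w1
```

```text
C [ 0.4881 -0.1098  0.461 ] tcp [ 0.424  -0.123   0.3316] [-0.0044  0.9953  0.0966  0.0016] F [-0.1 -0.1  0.5] M [-0.014 -0.02   0.025] q6 0.858 t 1.4
```

View pics/w1.png

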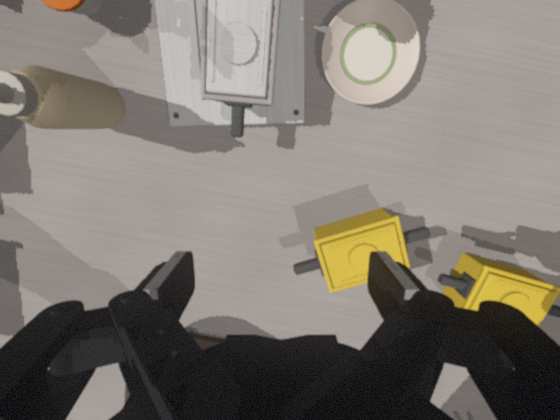

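servo_tool:
  commands:
    - [[0, 0, 0, 45, 28, 14, 0], [0, 0, 0, 45, 28, 14, 0], [0, 0, 0, 40, 28, 10, 0], [0, 0, 0, 0, 0, 0, 0]]

```text
time: 1.95
position: [0.5553, -0.0448, 0.3657]
tcp_rot: [-0.004, 0.996, 0.091, -0.002]
force: [-0.4, -0.2, -0.0]
opening: 0.996
```

```bash
python3 snap.py wrist w2
```

```text
C [ 0.6206 -0.0321  0.4947] tcp [ 0.5553 -0.0448  0.3657] [-0.0039  0.9959  0.0905 -0.0023] F [-0.4 -0.2 -0. ] M [-0.054  0.021 -0.065] q6 1.124 t 1.95
```

View pics/w2.png

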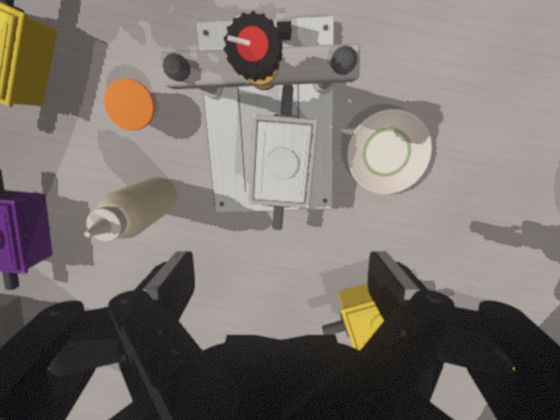

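Run:
```python
import cv2
a=cv2.imread("pics/w2.png")
cv2.imwrite("pics/w2a.png",cv2.resize(a[0:110,150:370],None,fx=3.6,fy=3.6,interpolation=cv2.INTER_CUBIC))
cv2.imwrite("pics/w2b.png",cv2.resize(a[90:235,190:350],None,fx=4,fy=4,interpolation=cv2.INTER_CUBIC))
```

```text
(no output)
```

View pics/w2a.png

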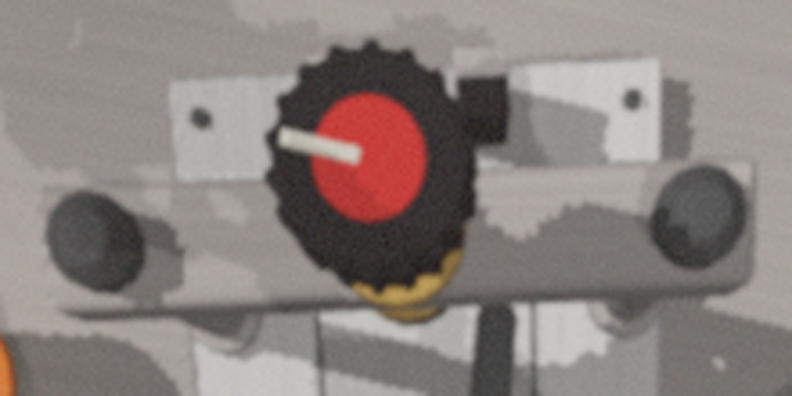

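View pics/w2b.png

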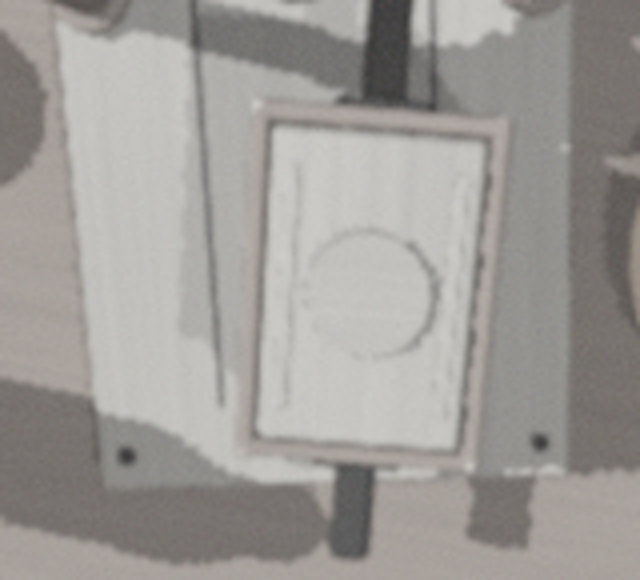

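```bash
cat > m2.py <<'E'
from h import *
import pickle
s,c=pickle.load(open("pics/w2.pkl","rb"))
a=lambda x,y:(150+(x+.5)/3.6-.5,(y+.5)/3.6-.5)
b=lambda x,y:(190+(x+.5)/4-.5,90+(y+.5)/4-.5)
z=.016
P=dict(FL=ray(c,a(171,84),z),FR=ray(c,a(660,60),z),NL=ray(c,b(104,488),z),NR=ray(c,b(567,474),z),
sFL=ray(c,a(201,118),z),sFR=ray(c,a(632,99),z),sNL=ray(c,b(126,456),z),sNR=ray(c,b(540,441),z),
capL=ray(c,a(96,242),.182),capR=ray(c,a(700,218),.182))
for k,v in P.items(): print(k,np.round(v*1000,1))
ang=lambda v:np.degrees(np.arctan2(v[1],v[0]))
print("L",[np.linalg.norm(P[i]-P[j])*1000 for i,j in(("FL","NL"),("FR","NR"),("FL","FR"),("NL","NR"),("capL","capR"))])
print("yaw",[ang(P[i]-P[j]) for i,j in(("FL","NL"),("FR","NR"),("sFL","sNL"),("sFR","sNR"))],[ang(P[i]-P[j])-90 for i,j in(("FL","FR"),("NL","NR"),("sFL","sFR"),("sNL","sNR"),("capL","capR"))])
obj=np.array([[90,100],[90,-100],[-200,100],[-200,-100]])/1000
W=np.array([P[k][:2] for k in("FL","FR","NL","NR")])
o0=obj.mean(0);w0=W.mean(0);A=(obj-o0).T@(W-w0);th=np.arctan2(A[0,1]-A[1,0],A[0,0]+A[1,1])
R2=np.array([[np.cos(th),-np.sin(th)],[np.sin(th),np.cos(th)]]);o=w0-R2@o0
print("press yaw",np.degrees(th),"origin",o*1000,"caps mid",(P["capL"]+P["capR"])[:2]*500, "res",((obj@R2.T+o)-W)*1000)
zm=.082
M=dict(FL=ray(c,b(256,99),zm),FR=ray(c,b(509,116),zm),NL=ray(c,b(237,455),zm),NR=ray(c,b(474,468),zm))
print("mould",{k:np.round(v*1000,1) for k,v in M.items()})
print("L",[np.linalg.norm(M[i]-M[j])*1000 for i,j in(("FL","NL"),("FR","NR"),("FL","FR"),("NL","NR"))])
print("yaw",[ang(M[i]-M[j]) for i,j in(("FL","NL"),("FR","NR"))],[ang(M[i]-M[j])-90 for i,j in(("FL","FR"),("NL","NR"))])
mc=sum(M.values())/4; print("mould c",mc*1000,"boss",ray(c,b(372,293),.09)*1000)
print("mould in press",R2.T@(mc[:2]-o)*1000)
print("handle end",ray(c,b(349,558),.062)*1000,"root",ray(c,b(355,468),.07)*1000)
print("far lug",ray(c,b(386,90),.07)*1000, "knob red", [ray(c,a(369,157),h)*1000 for h in(.22,.235,.25,.265)])
print(s["position"],s["tcp_rot"])
E
python3 m2.py
```

```text
FL [741.7 117.5  16. ]
FR [785.6 -75.5  16. ]
NL [461.1  55.8  16. ]
NR [ 503.7 -138.7   16. ]
sFL [731.7 104.2  16. ]
sFR [770.  -67.5  16. ]
sNL [477.1  48.3  16. ]
sNR [ 515.9 -124.1   16. ]
capL [657.8  81.9 182. ]
capR [693.5 -79.8 182. ]
L [np.float64(287.25805684724895), np.float64(288.81690992744126), np.float64(197.9240311756816), np.float64(199.15006884332576), np.float64(165.58287623145677)]
yaw [np.float64(12.402240370895765), np.float64(12.64639915926501), np.float64(12.36923593528551), np.float64(12.5674360892734)] [np.float64(12.8010928153018), np.float64(12.35090417054083), np.float64(12.578247402489595), np.float64(12.679810344726192), np.float64(12.44872703289758)]
press yaw 12.540970577533784 origin [676.72366693   1.74952257] caps mid [675.62506228   1.07458782] res [[ 1.16222211  1.36495605]
 [ 0.73630512 -0.85858668]
 [-1.36409568  0.09045193]
 [-0.53443155 -0.5968213 ]]
mould {'FL': array([629.5,   9.7,  82. ]), 'FR': array([639.7, -75.9,  82. ]), 'NL': array([504.7,  -3. ,  82. ]), 'NR': array([515.8, -89.8,  82. ])}
L [np.float64(125.43222495454293), np.float64(124.60734749641065), np.float64(86.2166129636874), np.float64(87.5122303241559)]
yaw [np.float64(5.8136769910911), np.float64(6.401460025418452)] [np.float64(6.761166124740214), np.float64(7.291614447225854)]
mould c [572.42576655 -39.72378948  82.        ] boss [573.12580061 -40.8285608   90.        ]
mould in press [-110.81487425  -17.83679568]
handle end [465.54660928 -51.58325222  62.        ] root [504.50646472 -47.02111306  70.        ]
far lug [640.92563708 -33.1695931   70.        ] knob red [array([683.31990589,   6.03298512, 220.        ]), array([679.89609918,   3.95049305, 235.        ]), array([676.47229248,   1.86800098, 250.        ]), array([ 6.73048486e+02, -2.14491094e-01,  2.65000000e+02])]
[ 0.55533306 -0.04475394  0.365717  ] [-0.00388495  0.99588175  0.09054915 -0.0023016 ]
```

```bash
cat > go.py <<'E'
import sys,numpy as np
from scipy.spatial.transform import Rotation as Ro
from bench import robot
s=robot.get_state(); x,y,z,yaw=map(float,sys.argv[1:5])
q=s["tcp_rot"]; r=Ro.from_quat([q[1],q[2],q[3],q[0]])
d=Ro.from_euler("z",yaw)*Ro.from_euler("x",np.pi)
print("rotvec",np.round((d*r.inv()).as_rotvec(),4),"shift mm",np.round(np.array([x,y,z])-np.array(s["position"])*1000,1),"F",np.round(s["force"],1),"M",np.round(s["moment"],3),"open",round(s["opening"],3),"q6",round(s["q"][5],3),"t",s["time"])
E
python3 go.py 480 -50.5 57 0.112
python3 - <<'E'
from h import *; import pickle
s,c=pickle.load(open("pics/w2.pkl","rb"))
b=lambda x,y:(190+(x+.5)/4-.5,90+(y+.5)/4-.5)
th=.219;R2=np.array([[np.cos(th),-np.sin(th)],[np.sin(th),np.cos(th)]])
for p in((195,5),(222,405),(433,5),(433,105)): print(R2.T@(ray(c,b(*p),.016)[:2]*1000-[676.5,1.5]))
E
```

```text
rotvec [-0.0072 -0.0063 -0.0681] shift mm [ -74.2   -5.  -308.2] F [-1.2 -0.9 -0.5] M [-0.018 -0.037  0.029] open 0.998 q6 1.124 t 2.0
[-5.82962611 45.88516042]
[-163.71289759   46.42433768]
[ -9.26643778 -45.9069963 ]
[-46.07233935 -45.13380183]
```

servo_tool:
  commands:
    - [[-0.002, -0.002, -0.02, -19, -1, -45, 0], [-0.002, -0.002, -0.02, -19, -1, -45, 0], [-0.002, -0.002, -0.015, -19, -1, -45, 0], [0, 0, -0.01, -17, -1, -45, 0], [0, 0, 0, 0, 0, 0, 0]]

```text
time: 2.62
position: [0.4714, -0.0576, 0.178]
tcp_rot: [0.0, 0.999, 0.051, -0.003]
force: [0.4, 0.1, 0.4]
opening: 1.001
```

```bash
python3 go.py 480 -50.5 57 0.112; python3 snap.py wrist w3
```

```text
rotvec [ 0.0011 -0.0053  0.0109] shift mm [   8.6    7.1 -121. ] F [0.4 0.1 0.4] M [-0.016 -0.053 -0.043] open 1.001 q6 1.137 t 2.625
C [ 0.5375 -0.0492  0.3068] tcp [ 0.4714 -0.0576  0.178 ] [ 4.000e-04  9.987e-01  5.060e-02 -2.700e-03] F [0.4 0.1 0.4] M [-0.016 -0.053 -0.043] q6 1.137 t 2.625
```

View pics/w3.png

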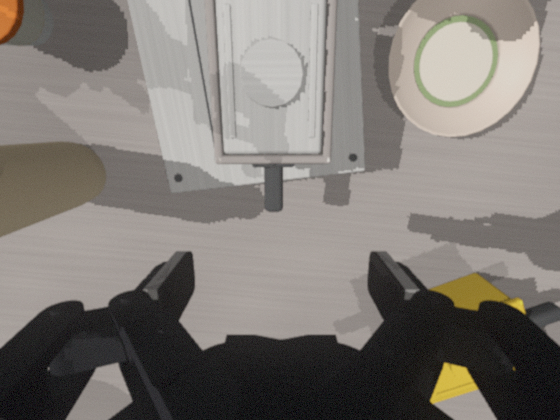

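Run:
```python
from h import *; import pickle
s,c=pickle.load(open("pics/w3.pkl","rb"))
e=ray(c,(273.5,208),.070);r=ray(c,(273.5,166),.070)
nl=ray(c,(216,163),.082);nr=ray(c,(328,161),.082)
print(e*1000,r*1000,nl*1000,nr*1000, "yaw",np.degrees(np.arctan2(*(r-e)[[1,0]])),np.degrees(np.arctan2(*(nl-nr)[[1,0]]))-90, np.linalg.norm(nl-nr))
u=np.array([np.cos(.112),np.sin(.112)]); print("grip from end",e[:2]*1000+13*u,"from rim",(nl+nr)[:2]*500-30*u)
```

```text
[470.47902506 -50.37820708  70.        ] [505.93048874 -46.98712191  70.        ] [505.31966644  -2.70497464  82.        ] [515.63671811 -88.56034028  82.        ] yaw 5.463963893149172 6.852251807036652 0.08647303257940928
grip from end [483.39757426 -48.92524918] from rim [480.66615567 -48.98563723]
```

servo_tool:
  commands:
    - [[0.001, -0.003, 0.006, 5, 4, -30, 0], [0, -0.002, 0.005, 4, 4, -30, 0], [0, 0, 0, 1, 1, -30, 0], [0, 0, 0, 0, 0, -30, 0], [0, 0, 0, 0, 0, 0, 0]]

```text
time: 3.3
position: [0.4982, -0.0571, 0.0747]
tcp_rot: [0.007, 0.998, 0.054, 0.017]
force: [0.3, -0.5, 0.5]
opening: 0.996
```

```bash
python3 go.py 481.5 -49.5 57 0.112; python3 snap.py wrist w4
```

```text
rotvec [0.0126 0.0357 0.0035] shift mm [-16.7   7.6 -17.7] F [ 0.3 -0.5  0.5] M [-0.014  0.044 -0.008] open 0.996 q6 1.147 t 3.3
C [ 0.5588 -0.0466  0.2061] tcp [ 0.4982 -0.0571  0.0747] [0.0073 0.9983 0.0542 0.0175] F [ 0.3 -0.5  0.5] M [-0.014  0.044 -0.008] q6 1.147 t 3.3
```

View pics/w4.png

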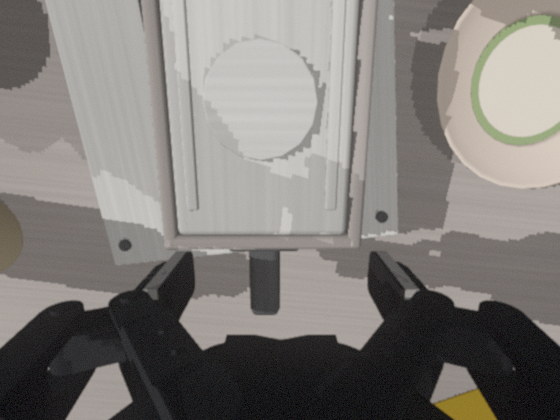

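```bash
python3 -c "
from bench import robot;import numpy as np
s=robot.get_state();print(np.round(s['q'],3),np.round(s['joint_vel'],3))"
```

```text
[-3.160e-01  1.020e-01  2.134e+00 -1.000e-03  8.640e-01  1.147e+00] [ 0.003 -0.029 -0.016 -0.001 -0.003  0.002]
```

servo_tool:
  commands:
    - [[0.006, 0.018, 0.002, -8, 4, 0, 0], [0, 0, 0, 0, 0, 0, 0]]

```text
time: 3.6
position: [0.4946, -0.0546, 0.0811]
tcp_rot: [0.006, 0.998, 0.055, 0.014]
force: [-0.5, 0.0, 0.3]
opening: 0.999
```

```bash
python3 go.py 481.5 -49.5 57 0.112;python3 -c "
from bench import robot;import numpy as np
s=robot.get_state();print(np.round(s['q'],3),np.round(s['joint_vel'],3))"
```

```text
rotvec [0.01   0.028  0.0016] shift mm [-13.1   5.1 -24.1] F [-0.5  0.   0.3] M [ 0.044  0.029 -0.058] open 0.999 q6 1.147 t 3.6
[-3.140e-01  8.800e-02  2.138e+00 -1.000e-03  8.850e-01  1.147e+00] [-0.005 -0.012 -0.027 -0.001  0.001 -0.001]
```

servo_tool:
  commands:
    - [[0.01, 0.028, 0.002, -13, 5, -8, 0], [0, 0, 0, 0, 0, 0, 0]]

```text
time: 3.85
position: [0.4813, -0.0494, 0.074]
tcp_rot: [0.0, 0.998, 0.056, 0.0]
force: [0.7, 0.2, -0.7]
opening: 1.0
```

```bash
python3 go.py 481.5 -49.5 57 0.112
```

```text
rotvec [ 0.0001  0.0004 -0.0008] shift mm [  0.2  -0.1 -17. ] F [ 0.7  0.2 -0.7] M [ 0.03  -0.013  0.039] open 1.0 q6 1.146 t 3.85
```

servo_tool:
  commands:
    - [[0, 0, 0, 0, 0, -10, 0], [0, 0, 0, 0, 0, -7, 0], [0, 0, 0, 0, 0, 0, 0]]

```text
time: 4.22
position: [0.4808, -0.0492, 0.0554]
tcp_rot: [-0.0, 0.998, 0.056, -0.0]
force: [1.5, 0.5, 0.0]
opening: 0.996
```

```bash
python3 go.py 481.5 -49.5 57 0.112; python3 snap.py wrist w5
```

```text
rotvec [-0.0001 -0.0004 -0.001 ] shift mm [ 0.7 -0.3  1.6] F [1.5 0.5 0. ] M [ 0.023 -0.     0.046] open 0.996 q6 1.145 t 4.225
C [ 0.5462 -0.0402  0.1846] tcp [ 0.4808 -0.0492  0.0554] [-1.000e-04  9.984e-01  5.650e-02 -2.000e-04] F [1.5 0.5 0. ] M [ 0.023 -0.     0.046] q6 1.145 t 4.225
```

View pics/w5.png

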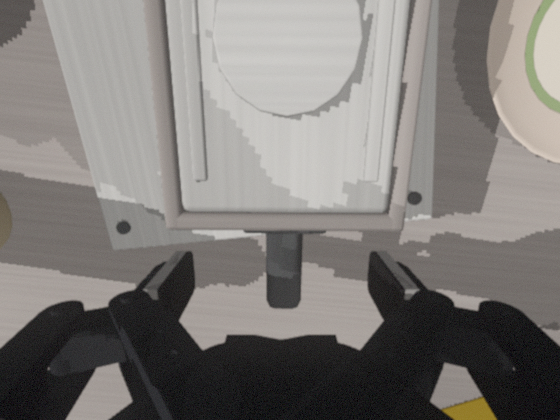

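The handle (column 284) lies between the open fingers (centre near column 281), so I'll close on it.

servo_tool:
  commands:
    - [[0, 0, 0, 0, 0, 1, 1], [0, 0, 0, 0, 0, 0, 1], [0, 0, 0, 0, 0, 0, 1], [0, 0, 0, 0, 0, 0, 1], [0, 0, 0, 0, 0, 0, 1]]
  force: 35

```text
time: 4.9
position: [0.4817, -0.0497, 0.0574]
tcp_rot: [0.0, 0.998, 0.056, 0.001]
force: [-0.3, -0.1, -2.7]
opening: 0.182
```

```bash
python3 go.py 481.5 -49.5 57 0.112; python3 snap.py wrist w6
```

```text
rotvec [ 0.0006  0.0014 -0.0001] shift mm [-0.2  0.2 -0.4] F [-0.3 -0.1 -2.7] M [-0.039 -0.069 -0.128] open 0.182 q6 1.146 t 4.9
C [ 0.5468 -0.0406  0.1867] tcp [ 0.4817 -0.0497  0.0574] [3.000e-04 9.984e-01 5.600e-02 7.000e-04] F [-0.3 -0.1 -2.7] M [-0.039 -0.069 -0.128] q6 1.146 t 4.9
```

View pics/w6.png

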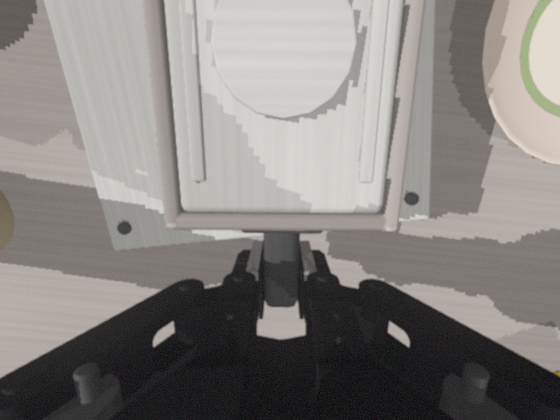

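servo_tool:
  commands:
    - [[0, 0, 0.022, 9, 3.5, 0, 1], [0, 0, 0.022, 9, 3.5, 0, 1], [0, 0, 0.022, 9, 3.5, 0, 1], [0, 0, 0.022, 9, 3.5, 0, 1], [0, 0, 0, 0, 0, 0, 1]]

```text
time: 5.58
position: [0.5188, -0.0354, 0.0574]
tcp_rot: [0.001, 0.995, 0.103, -0.001]
force: [1.4, -0.8, -0.4]
opening: 0.182
```

```bash
python3 go.py 536.9 -29.6 57 0.219
```

```text
rotvec [ 0.0016 -0.0019  0.0133] shift mm [18.1  5.8 -0.4] F [ 1.4 -0.8 -0.4] M [-0.026 -0.223 -0.012] open 0.182 q6 1.104 t 5.575
```

servo_tool:
  commands:
    - [[0.001, -0.001, 0.007, 9, 3, 0, 1], [0.001, -0.001, 0.006, 9, 3, 0, 1], [0, 0, 0, 0, 0, 0, 1]]

```text
time: 5.95
position: [0.5372, -0.0289, 0.0574]
tcp_rot: [-0.0, 0.994, 0.11, -0.001]
force: [2.3, 0.8, -2.3]
opening: 0.182
```

```bash
python3 go.py 536.9 -29.6 57 0.219; python3 snap.py wrist w7; python3 snap.py top t7;python3 -c "
import cv2
a=cv2.imread('pics/t7.png')[130:250,180:350]; cv2.imwrite('pics/t7c.png',cv2.resize(a,None,fx=4.6,fy=4.6,interpolation=cv2.INTER_CUBIC))"
```

```text
rotvec [-0.0002 -0.0012 -0.0016] shift mm [-0.3 -0.7 -0.4] F [ 2.3  0.8 -2.3] M [ 0.016 -0.411  0.03 ] open 0.182 q6 1.108 t 5.95
C [ 0.6014 -0.0128  0.1865] tcp [ 0.5372 -0.0289  0.0574] [-2.000e-04  9.939e-01  1.101e-01 -6.000e-04] F [ 2.3  0.8 -2.3] M [ 0.016 -0.411  0.03 ] q6 1.108 t 5.95
C [ 0.4098 -0.0503  1.491 ] tcp [ 0.5372 -0.0289  0.0574] [-2.000e-04  9.939e-01  1.099e-01 -4.000e-04] F [ 1.9  0.7 -1.5] M [ 0.02  -0.462  0.002] q6 1.108 t 6.0
```

View pics/w7.png

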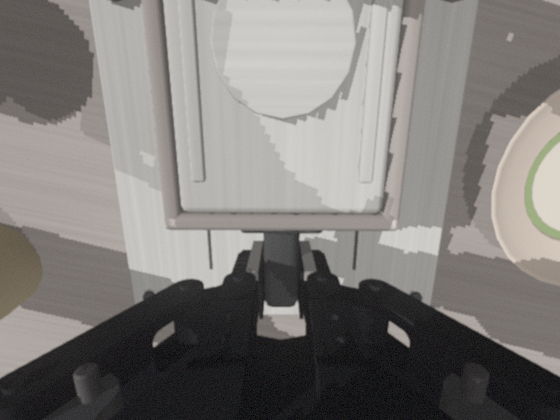

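View pics/t7c.png

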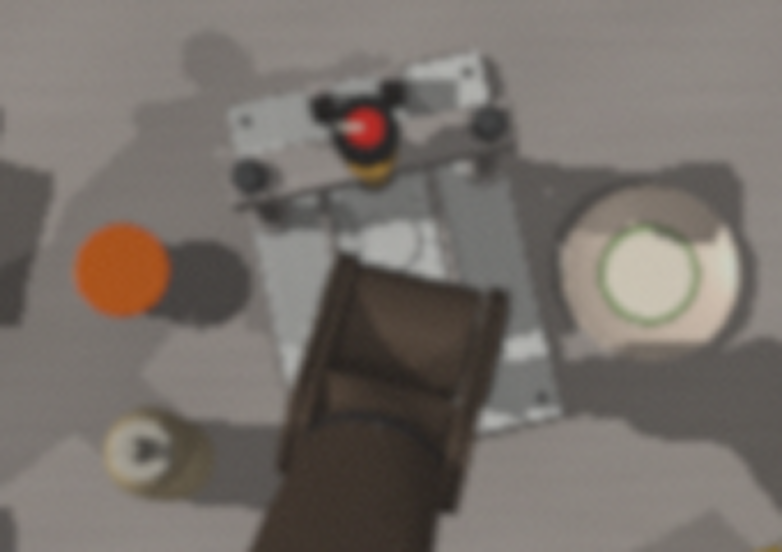

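servo_tool:
  commands:
    - [[0, 0, 0, 10, 2, 0, 1], [0, 0, 0, 10, 2, 0, 1], [0, 0, 0, 10, 2, 0, 1], [0, 0, 0, 0, 0, 0, 1]]

```text
time: 6.55
position: [0.5658, -0.0228, 0.0575]
tcp_rot: [-0.0, 0.994, 0.11, -0.004]
force: [1.9, 0.1, -2.2]
opening: 0.183
```

```bash
python3 go.py 585.7 -18.7 57 0.219; python3 snap.py wrist w8
```

```text
rotvec [-0.0001 -0.0072 -0.0024] shift mm [19.9  4.1 -0.5] F [ 1.9  0.1 -2.2] M [ 0.04  -0.576 -0.024] open 0.183 q6 1.132 t 6.55
C [ 0.6308 -0.0066  0.1862] tcp [ 0.5658 -0.0228  0.0575] [-4.000e-04  9.939e-01  1.105e-01 -3.600e-03] F [ 1.9  0.1 -2.2] M [ 0.04  -0.576 -0.024] q6 1.132 t 6.55
```

View pics/w8.png

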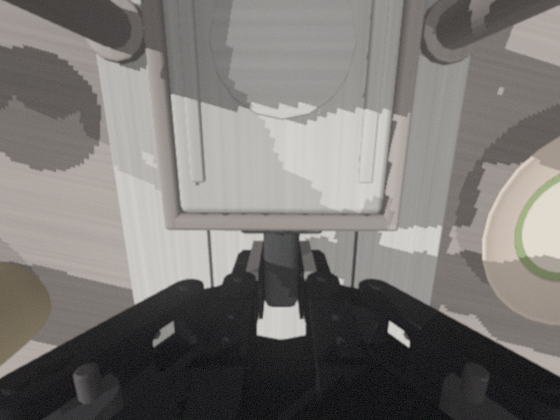

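servo_tool:
  commands:
    - [[0, -0.003, -0.001, 8, 2, 0, 1], [0, -0.003, -0.001, 5, 1, 0, 1], [0, 0, 0, 0, 0, 0, 1]]

```text
time: 6.98
position: [0.5771, -0.0199, 0.0574]
tcp_rot: [-0.0, 0.994, 0.11, -0.003]
force: [-0.4, 0.3, 0.4]
opening: 0.18
```

servo_tool:
  commands:
    - [[0, 0, 0, 3, 0.6, 0, 1], [0, 0, 0, 0, 0, 0, 1]]

```text
time: 7.22
position: [0.5796, -0.0193, 0.0574]
tcp_rot: [-0.0, 0.994, 0.11, -0.004]
force: [0.3, 0.3, 0.0]
opening: 0.181
```

```bash
python3 go.py 585.7 -18.7 57 0.219; python3 snap.py wrist w9
```

```text
rotvec [ 0.0001 -0.0074 -0.0007] shift mm [ 6.1  0.6 -0.4] F [0.3 0.3 0. ] M [ 0.029 -0.337  0.025] open 0.181 q6 1.145 t 7.225
C [ 0.6447 -0.0032  0.1861] tcp [ 0.5796 -0.0193  0.0574] [-3.000e-04  9.940e-01  1.096e-01 -3.700e-03] F [0.3 0.3 0. ] M [ 0.029 -0.337  0.025] q6 1.145 t 7.225
```

servo_tool:
  commands:
    - [[0, 0, 0, 2, 0.4, 0, 1], [0, 0, 0, 1.5, 0.3, 0, 1]]

```text
time: 7.52
position: [0.5817, -0.0188, 0.0574]
tcp_rot: [-0.0, 0.994, 0.11, -0.006]
force: [-4.7, -1.7, 4.6]
opening: 0.181
```

servo_tool:
  commands:
    - [[0, 0, 0, 1, 0.2, 0, 1]]

```text
time: 7.65
position: [0.5821, -0.0188, 0.0574]
tcp_rot: [-0.0, 0.994, 0.11, -0.007]
force: [-4.4, -1.8, 4.6]
opening: 0.183
```

servo_tool:
  commands:
    - [[0, 0, 0, 1, 0.2, 0, 1]]

```text
time: 7.78
position: [0.5826, -0.0188, 0.0574]
tcp_rot: [-0.0, 0.994, 0.11, -0.008]
force: [-4.5, -1.4, 5.0]
opening: 0.185
```

```bash
python3 go.py 585.7 -18.7 57 0.219; python3 snap.py wrist w10;  python3 snap.py side s10; python3 -c "
import cv2
a=cv2.imread('pics/s10.png')[160:300,180:320]; cv2.imwrite('pics/s10c.png',cv2.resize(a,None,fx=4.2,fy=4.2,interpolation=cv2.INTER_CUBIC))"
```

```text
rotvec [ 0.0009 -0.0157 -0.0006] shift mm [ 3.1  0.1 -0.4] F [-4.5 -1.4  5. ] M [-0.247  0.42  -0.011] open 0.185 q6 1.15 t 7.775
C [ 0.6487 -0.0026  0.1856] tcp [ 0.5826 -0.0188  0.0574] [-4.000e-04  9.939e-01  1.096e-01 -7.800e-03] F [-4.5 -1.4  5. ] M [-0.247  0.42  -0.011] q6 1.15 t 7.775
C [-0.0779  0.9109  0.7879] tcp [ 0.5826 -0.0187  0.0574] [-4.000e-04  9.939e-01  1.096e-01 -7.800e-03] F [-5.3 -2.4  4.8] M [-0.215  0.378 -0.09 ] q6 1.15 t 7.825
```

View pics/w10.png

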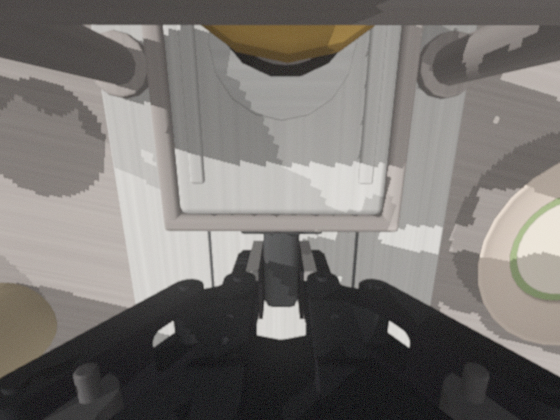

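View pics/s10c.png

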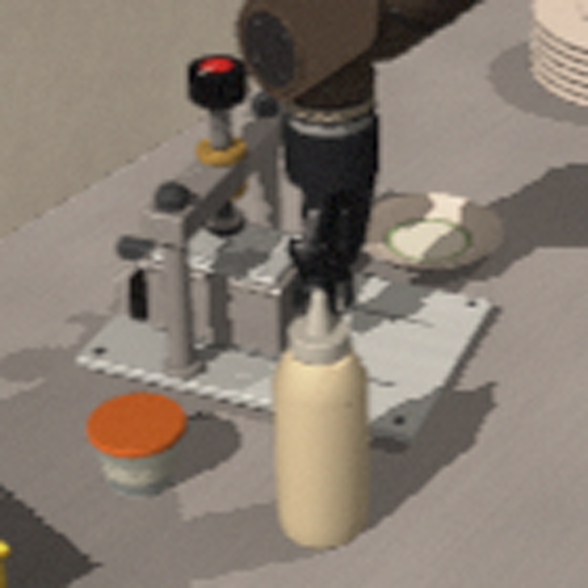

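servo_tool:
  commands:
    - [[0, -0.008, 0, 0, 0, 0, 1], [0, -0.006, 0, 0, 0, 0, 1]]

```text
time: 8.12
position: [0.5827, -0.0188, 0.0574]
tcp_rot: [0.0, 0.994, 0.109, -0.0]
force: [-2.7, -1.2, 1.8]
opening: 0.179
```

```bash
python3 go.py 585.7 -18.7 57 0.219
python3 - <<'E'
import cv2,numpy as np
for n,a,b,roi in (("side","side0","s10",(210,160,60,30)),("side","side0","s10",(195,225,60,30))):
    A=cv2.imread(f"pics/{a}.png",0).astype(np.float32);B=cv2.imread(f"pics/{b}.png",0).astype(np.float32)
    x,y,w,h=roi; print(cv2.phaseCorrelate(A[y:y+h,x:x+w],B[y:y+h,x:x+w],cv2.createHanningWindow((w,h),cv2.CV_32F)))
E
```

```text
rotvec [ 0.0005 -0.0007 -0.0002] shift mm [ 3.   0.1 -0.4] F [-2.7 -1.2  1.8] M [-0.133  0.389 -0.039] open 0.179 q6 1.146 t 8.125
((-0.5388290212323099, 0.26406345949102317), 0.6280789057413737)
((-0.26383642046644695, 0.10353578344151515), 0.6977940511703491)
```

```bash
python3 snap.py side s11; python3 snap.py top t11
python3 - <<'E'
import cv2,numpy as np
def red(f):
    im=cv2.imread(f"pics/{f}.png").astype(float); b,g,r=im[...,0],im[...,1],im[...,2]
    w=np.clip(r-1.6*np.maximum(g,b)-20,0,None); 
    if f[0]=="s": sl=(slice(160,200),slice(215,250))
    else: sl=(slice(145,175),slice(245,275))
    m=w[sl]; yy,xx=np.mgrid[sl]; return (xx*m).sum()/m.sum(),(yy*m).sum()/m.sum(),m.sum()
for f in("side0","s10","s11","top0","t7","t11"): print(f,np.round(red(f),2))
def pc(a,b,roi):
    A=cv2.imread(f"pics/{a}.png",0).astype(np.float32);B=cv2.imread(f"pics/{b}.png",0).astype(np.float32)
    x,y,w,h=roi; return np.round(cv2.phaseCorrelate(A[y:y+h,x:x+w],B[y:y+h,x:x+w],cv2.createHanningWindow((w,h),cv2.CV_32F))[0],2)
print("top far plate",pc("top0","t7",(222,135,80,36)),pc("top0","t11",(222,135,80,36)), "pot ref",pc("top0","t11",(190,172,34,34)))
E
```

```text
C [-0.0779  0.9109  0.7879] tcp [ 0.5827 -0.0188  0.0574] [ 2.000e-04  9.940e-01  1.094e-01 -4.000e-04] F [-2.7 -1.2  1.8] M [-0.133  0.389 -0.039] q6 1.146 t 8.125
C [ 0.4098 -0.0503  1.491 ] tcp [ 0.5827 -0.0188  0.0574] [ 2.000e-04  9.940e-01  1.094e-01 -3.000e-04] F [-1.8 -1.   1.3] M [-0.164  0.332 -0.024] q6 1.146 t 8.175
side0 [ 231.48  174.89 1623.6 ]
s10 [ 231.49  174.88 1634.  ]
s11 [ 231.49  174.9  1645.  ]
top0 [ 259.6   157.31 2518.8 ]
t7 [ 259.62  157.33 2742.2 ]
t11 [ 259.62  157.32 2882.8 ]
top far plate [-0.16 -0.06] [-0.26 -0.32] pot ref [-0.13 -0.1 ]
```

The red cap centroid is unchanged in both views, so the press hasn't moved. I'll push slightly more to confirm the mould is seated.

servo_tool:
  commands:
    - [[0, 0, 0, 2, 0.4, 0, 1], [0, 0, 0, 1.5, 0.3, 0, 1]]

```text
time: 8.48
position: [0.5844, -0.0183, 0.0574]
tcp_rot: [0.0, 0.994, 0.11, -0.004]
force: [-5.2, -1.3, 5.6]
opening: 0.181
```

```bash
python3 go.py 585.7 -18.7 57 0.219; python3 snap.py side s12; python3 snap.py wrist w12;python3 -c "
import cv2
a=cv2.imread('pics/s12.png')[180:270,190:280]; cv2.imwrite('pics/s12c.png',cv2.resize(a,None,fx=6.5,fy=6.5,interpolation=cv2.INTER_CUBIC))"
```

```text
rotvec [ 0.0011 -0.0074 -0.0011] shift mm [ 1.3 -0.4 -0.4] F [-5.2 -1.3  5.6] M [-0.302  0.776 -0.079] open 0.181 q6 1.149 t 8.475
C [-0.0779  0.9109  0.7879] tcp [ 0.5844 -0.0183  0.0574] [ 1.000e-04  9.939e-01  1.098e-01 -3.700e-03] F [-5.2 -1.3  5.6] M [-0.302  0.776 -0.079] q6 1.149 t 8.475
C [ 0.6495 -0.0021  0.1861] tcp [ 0.5845 -0.0183  0.0574] [ 1.000e-04  9.939e-01  1.098e-01 -3.600e-03] F [-4.1 -1.3  5.7] M [-0.229  0.716 -0.056] q6 1.149 t 8.525
```

View pics/s12c.png

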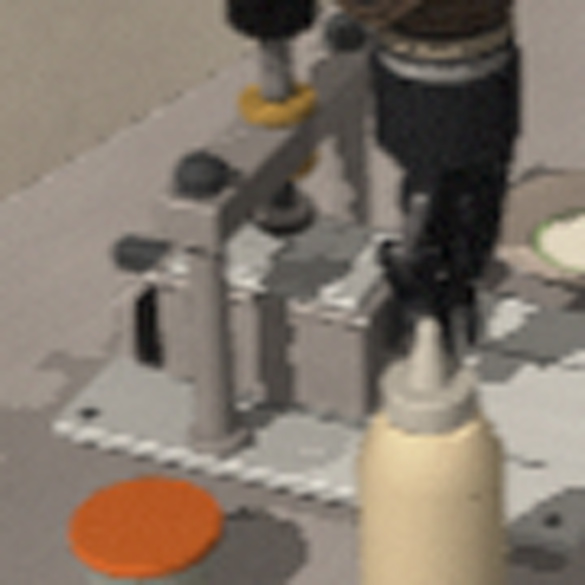

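```bash
cat > rim.py <<'E'
import cv2,numpy as np,pickle,sys
from h import *
for n in sys.argv[1:]:
    g=cv2.GaussianBlur(cv2.imread(f"pics/{n}.png",0),(0,0),1).astype(float)
    # near rim: bottom edge of light band at columns left/right of handle
    s,c=pickle.load(open(f"pics/{n}.pkl","rb"))
    out=[]
    for x0 in (185,345):
        p=g[200:245,x0:x0+35].mean(1); d=np.gradient(p)
        i=int(np.argmin(d)); out.append((200+i,round(d[i],1),[int(v) for v in p[::4]]))
    print(n,out)
E
python3 rim.py w6 w8 w9 w10 w12
python3 - <<'E'
import cv2
r=[cv2.imread(f"pics/{n}.png")[190:320,150:420] for n in("w9","w10","w12")]
import numpy as np
cv2.imwrite("pics/cmp.png",cv2.resize(np.hstack(r)[:, :],None,fx=0.98,fy=0.98) if 0 else np.vstack(r))
E
```

```text
w6 [(210, np.float64(-13.8), [187, 187, 172, 126, 149, 157, 154, 146, 189, 162, 143, 123]), (211, np.float64(-13.3), [208, 202, 183, 141, 142, 155, 155, 146, 120, 121, 120, 122])]
w8 [(211, np.float64(-12.4), [184, 184, 173, 131, 146, 155, 152, 144, 188, 190, 190, 190]), (212, np.float64(-13.6), [196, 193, 185, 142, 139, 153, 153, 146, 141, 142, 143, 143])]
w9 [(211, np.float64(-12.8), [192, 192, 182, 139, 154, 163, 161, 151, 196, 199, 199, 198]), (212, np.float64(-14.2), [205, 203, 196, 153, 144, 161, 161, 154, 148, 150, 149, 149])]
w10 [(212, np.float64(-12.4), [194, 194, 190, 156, 150, 165, 163, 157, 193, 201, 201, 201]), (212, np.float64(-12.8), [205, 203, 199, 161, 141, 162, 163, 160, 145, 153, 152, 151])]
w12 [(211, np.float64(-12.7), [197, 197, 189, 148, 156, 168, 165, 156, 197, 203, 203, 203]), (212, np.float64(-12.8), [208, 206, 197, 152, 152, 166, 165, 157, 151, 155, 156, 154])]
```

View pics/cmp.png

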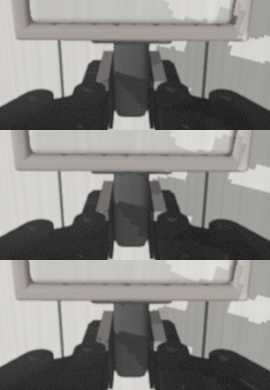

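```bash
cat > red.py <<'E'
import cv2,numpy as np,sys
for f in sys.argv[1:]:
    im=cv2.imread(f"pics/{f}.png").astype(float); b,g,r=im[...,0],im[...,1],im[...,2]
    w=np.clip(r-1.6*np.maximum(g,b)-20,0,None)
    sl=(slice(160,200),slice(215,250)) if f[0]=="s" else (slice(145,175),slice(245,275))
    m=w[sl]; yy,xx=np.mgrid[sl]; print(f,round((xx*m).sum()/m.sum(),2),round((yy*m).sum()/m.sum(),2))
E
python3 red.py side0 s11 s12
```

```text
side0 231.48 174.89
s11 231.49 174.9
s12 231.48 174.89
```

servo_tool:
  commands:
    - [[0, -0.004, 0, 2, 0.4, 0, 1]]

```text
time: 8.7
position: [0.5856, -0.018, 0.0574]
tcp_rot: [0.0, 0.994, 0.11, -0.003]
force: [-5.7, -1.6, 4.8]
opening: 0.182
```

servo_tool:
  commands:
    - [[0, 0, 0, 1.5, 0.3, 0, 1]]

```text
time: 8.82
position: [0.5863, -0.0178, 0.0574]
tcp_rot: [0.0, 0.994, 0.11, -0.005]
force: [-4.8, -2.3, 4.4]
opening: 0.179
```

servo_tool:
  commands:
    - [[0, 0, 0, 1.5, 0.3, 0, 1]]

```text
time: 8.95
position: [0.587, -0.0176, 0.0574]
tcp_rot: [0.0, 0.994, 0.11, -0.006]
force: [-5.0, -1.0, 4.4]
opening: 0.182
```

```bash
python3 go.py 585.7 -18.7 57 0.219; python3 snap.py side s13; python3 snap.py wrist w13;python3 rim.py w13; python3 red.py s13
```

```text
rotvec [ 0.0015 -0.0114 -0.002 ] shift mm [-1.3 -1.1 -0.4] F [-5.  -1.   4.4] M [-0.201  0.572  0.015] open 0.182 q6 1.152 t 8.95
C [-0.0779  0.9109  0.7879] tcp [ 0.587  -0.0176  0.0574] [ 1.000e-04  9.939e-01  1.103e-01 -5.800e-03] F [-5.  -1.   4.4] M [-0.201  0.572  0.015] q6 1.152 t 8.95
C [ 0.6527 -0.0012  0.1859] tcp [ 0.5872 -0.0176  0.0574] [ 1.000e-04  9.939e-01  1.103e-01 -5.600e-03] F [-5.6 -1.5  3.8] M [-0.183  0.658 -0.007] q6 1.152 t 9.0
w13 [(212, np.float64(-12.1), [199, 199, 193, 157, 155, 170, 168, 160, 198, 206, 206, 206]), (212, np.float64(-15.0), [213, 210, 203, 158, 150, 167, 168, 161, 149, 156, 157, 156])]
s13 231.49 174.89
```

```bash
cat > lat.py <<'E'
import cv2,numpy as np,pickle,sys
from h import *
n=sys.argv[1]
s,c=pickle.load(open(f"pics/{n}.pkl","rb"))
g=cv2.GaussianBlur(cv2.imread(f"pics/{n}.png",0),(0,0),.7).astype(float)
u=np.array([np.cos(.219),np.sin(.219)]);v=np.array([-u[1],u[0]])
O=np.array([676.5,1.5])
def pf(P): d=P[:2]*1000-O; return np.round([d@u,d@v],2)
for rows in ((234,244),(248,258),(260,270)):
    p=g[rows[0]:rows[1]].mean(0); L=200+np.argmin(p[200:222]); R=345+np.argmin(p[345:367])
    def sub(i): a,b,d=p[i-1:i+2]; return i+.5*(a-d)/(a-2*b+d)
    L,R=sub(L),sub(R); r=(rows[0]+rows[1]-1)/2
    a,b=pf(ray(c,(L,r),.016)),pf(ray(c,(R,r),.016)); print("lines",round(L,1),round(R,1),a,b,"mid y",(a[1]+b[1])/2)
for r in(100,150,190):
    p=g[r-3:r+4].mean(0);d=np.gradient(p); L=135+np.argmax(np.abs(d[135:172]));R=395+np.argmax(np.abs(d[395:425]))
    a,b=pf(ray(c,(L,r),.082)),pf(ray(c,(R,r),.082)); print("rim",L,R,a,b,"mid",(a[1]+b[1])/2)
E
python3 lat.py w13; python3 lat.py w8
```

```text
lines 209.2 356.2 [-92.85  47.14] [-92.61 -45.29] mid y 0.9250000000000007
lines 210.2 355.1 [-102.43   47.14] [-102.19  -45.28] mid y 0.9299999999999997
lines 211.0 354.2 [-110.86   47.14] [-110.62  -45.28] mid y 0.9299999999999997
rim 137 421 [-15.99  50.91] [-15.7  -44.86] mid 3.0249999999999986
rim 170 407 [-32.55  41.47] [-32.32 -42.16] mid -0.34499999999999886
rim 160 400 [-47.   46.6] [-46.76 -41.36] mid 2.620000000000001
lines 208.7 355.6 [-114.79   47.14] [-114.49  -45.28] mid y 0.9299999999999997
lines 209.6 354.5 [-124.36   47.14] [-124.06  -45.28] mid y 0.9299999999999997
lines 210.4 353.5 [-132.78   47.16] [-132.48  -45.28] mid y 0.9399999999999977
rim 171 413 [-38.09  39.19] [-37.82 -42.73] mid -1.7699999999999996
rim 171 405 [-54.75  40.83] [-54.48 -42.  ] mid -0.5850000000000009
rim 161 400 [-69.24  45.94] [-68.95 -41.89] mid 2.0249999999999986
```

View pics/w13.png

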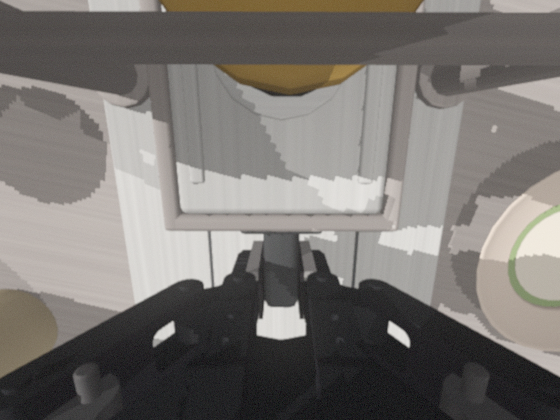

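servo_tool:
  commands:
    - [[0, -0.005, -0.002, 2, 0.4, 0, 1], [0, -0.003, 0, 1.5, 0.3, 0, 1]]

```text
time: 9.3
position: [0.5883, -0.0173, 0.0574]
tcp_rot: [0.0, 0.994, 0.11, -0.006]
force: [-8.8, -2.6, 7.1]
opening: 0.176
```

servo_tool:
  commands:
    - [[0, 0, 0, 1.5, 0.3, 0, 1]]

```text
time: 9.43
position: [0.5882, -0.0173, 0.0574]
tcp_rot: [0.0, 0.994, 0.11, -0.008]
force: [-8.9, -2.9, 7.4]
opening: 0.182
```

```bash
python3 go.py 585.7 -18.7 57 0.219; python3 snap.py side s14; python3 snap.py wrist w14;python3 rim.py w14; python3 red.py s14
```

```text
rotvec [ 0.0027 -0.016  -0.0019] shift mm [-2.5 -1.4 -0.4] F [-8.9 -2.9  7.4] M [-0.34   0.954 -0.054] open 0.182 q6 1.155 t 9.425
C [-0.0779  0.9109  0.7879] tcp [ 0.5882 -0.0173  0.0574] [ 5.000e-04  9.939e-01  1.102e-01 -8.100e-03] F [-8.9 -2.9  7.4] M [-0.34   0.954 -0.054] q6 1.155 t 9.425
C [ 0.6544 -0.0008  0.1855] tcp [ 0.5882 -0.0173  0.0574] [ 4.000e-04  9.939e-01  1.102e-01 -8.200e-03] F [-8.4 -2.1  6.8] M [-0.332  1.02  -0.081] q6 1.155 t 9.475
w14 [(212, np.float64(-13.2), [200, 199, 196, 162, 153, 170, 169, 162, 198, 207, 206, 206]), (212, np.float64(-13.0), [213, 212, 207, 167, 147, 167, 168, 165, 149, 156, 157, 156])]
s14 231.49 174.89
```

servo_tool:
  commands:
    - [[-0.002, -0.01, -0.001, 1.5, 0.3, 0, 1], [0, -0.004, 0, 1.5, 0.3, 0, 1]]

```text
time: 9.78
position: [0.5882, -0.0173, 0.0574]
tcp_rot: [0.002, 0.994, 0.11, -0.006]
force: [-8.4, -1.8, 6.9]
opening: 0.183
```

```bash
python3 go.py 588.2 -17.3 57 0.219; python3 snap.py side s15; python3 snap.py wrist w15;python3 rim.py w15; python3 red.py s15; python3 lat.py w15 | head -1;python3 -c "
import cv2
a=cv2.imread('pics/s15.png')[180:270,190:280]; cv2.imwrite('pics/s15c.png',cv2.resize(a,None,fx=6.5,fy=6.5,interpolation=cv2.INTER_CUBIC))"
```

```text
rotvec [ 0.0053 -0.0115 -0.0016] shift mm [-0.  -0.  -0.4] F [-8.4 -1.8  6.9] M [-0.233  1.023 -0.04 ] open 0.183 q6 1.157 t 9.775
C [-0.0779  0.9109  0.7879] tcp [ 0.5882 -0.0173  0.0574] [ 0.002   0.9939  0.1101 -0.006 ] F [-8.4 -1.8  6.9] M [-0.233  1.023 -0.04 ] q6 1.157 t 9.775
C [ 6.538e-01 -5.000e-04  1.858e-01] tcp [ 0.5882 -0.0172  0.0574] [ 0.002   0.9939  0.1101 -0.006 ] F [-8.1 -2.6  7.2] M [-0.23   1.047 -0.068] q6 1.157 t 9.825
w15 [(212, np.float64(-12.4), [199, 199, 195, 160, 155, 170, 168, 162, 198, 207, 206, 206]), (212, np.float64(-14.1), [213, 210, 201, 158, 151, 168, 168, 162, 147, 156, 157, 155])]
s15 231.48 174.9
lines 209.1 356.1 [-91.75  47.15] [-91.68 -45.29] mid y 0.9299999999999997
```

View pics/s15c.png

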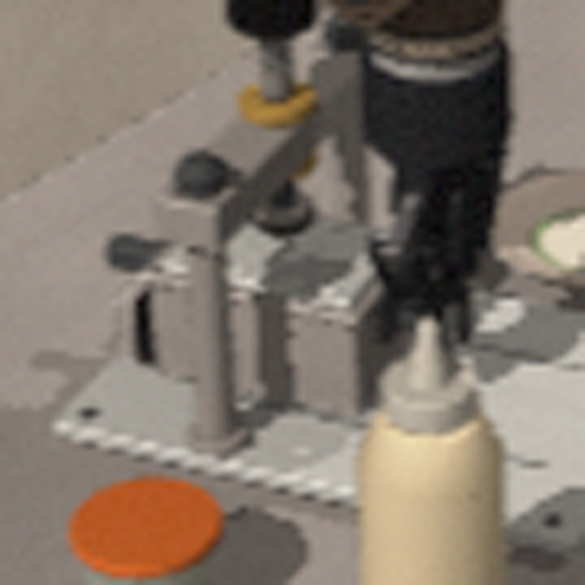

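servo_tool:
  commands:
    - [[0, 0, 0, 0, 0, 0, 1], [0, 0, 0, 0, 0, 0, 0], [0, 0, 0, 0, 0, 0, 0], [0, 0, 0, 0, 0, 0, 0], [0, 0, 0, 0, 0, 0, 0]]

```text
time: 10.5
position: [0.5893, -0.0167, 0.0567]
tcp_rot: [0.002, 0.994, 0.11, -0.005]
force: [0.4, 0.5, 0.4]
opening: 0.995
```

```bash
python3 go.py 588.2 -17.3 57 0.219; python3 snap.py side s16; python3 snap.py wrist w16;python3 rim.py w16; python3 red.py s16; python3 lat.py w16 | head -1
```

```text
rotvec [ 0.0044 -0.0087 -0.0014] shift mm [-1.1 -0.6  0.3] F [0.4 0.5 0.4] M [-0.004 -0.014  0.001] open 0.995 q6 1.157 t 10.5
C [-0.0779  0.9109  0.7879] tcp [ 0.5893 -0.0167  0.0567] [ 0.0017  0.9939  0.11   -0.0045] F [0.4 0.5 0.4] M [-0.004 -0.014  0.001] q6 1.157 t 10.5
C [ 0.6545 -0.      0.1853] tcp [ 0.5893 -0.0167  0.0567] [ 0.0017  0.9939  0.11   -0.0045] F [-0.1 -0.2  0.3] M [ 0.008 -0.022  0.013] q6 1.157 t 10.55
w16 [(215, np.float64(-13.0), [189, 189, 189, 180, 137, 151, 160, 158, 150, 195, 196, 196]), (215, np.float64(-12.2), [186, 186, 185, 178, 138, 148, 158, 157, 146, 143, 146, 147])]
s16 231.49 174.89
lines 209.4 356.9 [-90.25  47.12] [-90.19 -45.28] mid y 0.9199999999999982
```

View pics/w16.png

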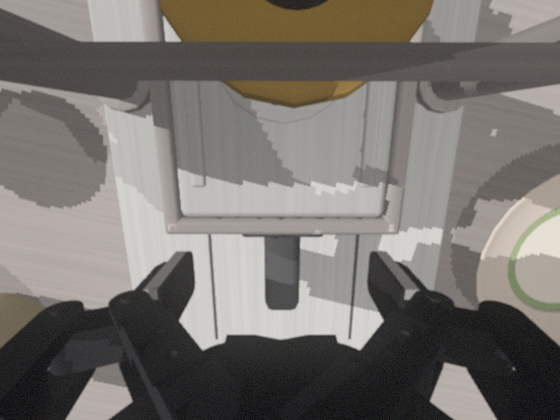

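servo_tool:
  commands:
    - [[0, 0, 0, -20, -4, 0, 0], [0, 0, 0, -20, -4, 2, 0], [0, 0, 0, -25, -5, 5, 0], [0, 0, 0, -10, -2, 30, 0], [0, 0, 0, 0, 0, 45, 0]]

```text
time: 11.22
position: [0.509, -0.0313, 0.1362]
tcp_rot: [0.0, 0.994, 0.11, -0.009]
force: [0.2, -1.2, 0.6]
opening: 1.001
```

servo_tool:
  commands:
    - [[0, 0, 0, 0, 0, 50, 0], [0, 0, 0, 0, 0, 50, 0], [0, 0, 0, 0, 0, 50, 0], [0, 0, 0, 0, 0, 40, 0], [0, 0, 0, 0, 0, 0, 0]]

```text
time: 11.85
position: [0.5089, -0.0314, 0.3373]
tcp_rot: [0.002, 0.994, 0.11, -0.004]
force: [-0.5, 0.0, -0.4]
opening: 0.998
```

```bash
python3 go.py 588.2 -17.3 330 0.219; python3 snap.py side s17; python3 snap.py wrist w17; python3 snap.py top t17; python3 red.py s17 t17
```

```text
rotvec [ 0.0043 -0.0075 -0.0012] shift mm [79.3 14.1 -7.3] F [-0.5  0.  -0.4] M [-0.044  0.014  0.02 ] open 0.998 q6 1.094 t 11.85
C [-0.0779  0.9109  0.7879] tcp [ 0.5089 -0.0314  0.3373] [ 0.0017  0.9939  0.1099 -0.004 ] F [-0.5  0.  -0.4] M [-0.044  0.014  0.02 ] q6 1.094 t 11.85
C [ 0.5737 -0.0146  0.4632] tcp [ 0.5081 -0.0311  0.3348] [ 0.001   0.9939  0.1099 -0.006 ] F [ 0.2  0.9 -0.8] M [ 0.039 -0.005  0.062] q6 1.094 t 11.9
C [ 0.4098 -0.0503  1.491 ] tcp [ 0.5073 -0.031   0.3325] [ 3.000e-04  9.939e-01  1.099e-01 -7.900e-03] F [-0.1  0.1  0. ] M [ 0.001 -0.014  0.028] q6 1.094 t 11.95
s17 231.47 174.89
t17 259.62 157.31
```

View pics/w17.png

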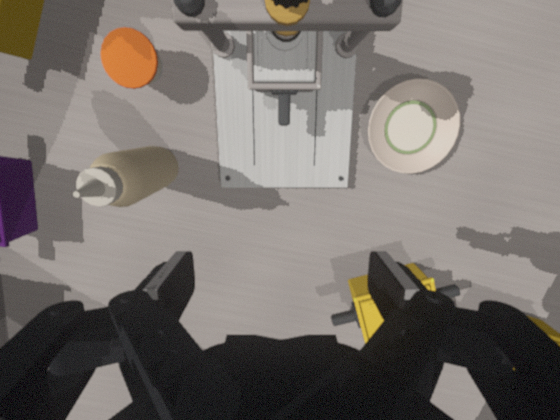

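View pics/s17.png

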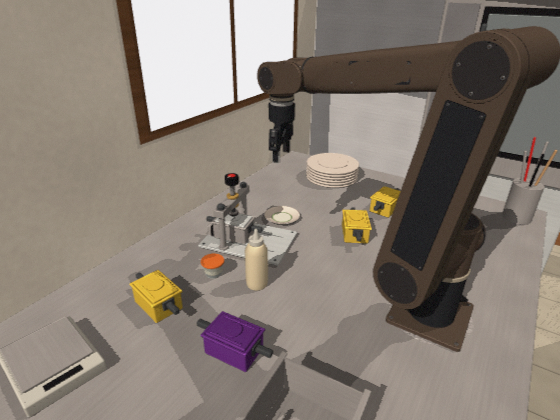

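Run:
```python
from h import *; import pickle
from scipy.optimize import least_squares
cs=[(get_calibration("side"),(231.6,174.9)),(get_calibration("top"),(259.7,157.3)),(pickle.load(open("pics/w2.pkl","rb"))[1],(252.6,43.2))]
for sel in ([0,1,2],[0,2],[1,2],[0,1]):
    f=lambda X:np.concatenate([proj(cs[i][0],X)-cs[i][1] for i in sel])
    r=least_squares(f,[.68,0,.25]); print(sel,np.round(r.x*1000,1),np.round(r.fun,1))
```

```text
[0, 1, 2] [676.7   1.4 249.6] [-0.2 -0.1 -0.8  0.5  0.2 -0. ]
[0, 2] [676.7   1.6 249.4] [-0.2 -0.1  0.   0. ]
[1, 2] [671.3  -1.7 273.4] [-0.1  0.6  0.  -0.1]
[0, 1] [678.4  -1.1 247.8] [-0.1 -0.   0.1  0.1]
```

servo_tool:
  commands:
    - [[0, -0.005, 0, 36, 6, 18, 0], [0, -0.005, 0, 36, 6, 18, 0], [0, -0.005, 0, 36, 6, 18, 0], [0, 0, 0, 0, 0, 0, 0]]

```text
time: 12.5
position: [0.614, -0.0117, 0.3734]
tcp_rot: [-0.003, 0.994, 0.109, -0.011]
force: [-0.5, -0.6, -0.3]
opening: 1.003
```

```bash
python3 go.py 614 -13 385 0.219; python3 snap.py wrist w18
```

```text
rotvec [-0.0025 -0.0234 -0.0004] shift mm [-0.  -1.3 11.6] F [-0.5 -0.6 -0.3] M [-0.001 -0.017  0.029] open 1.003 q6 1.168 t 12.5
C [0.6811 0.004  0.5012] tcp [ 0.614  -0.0117  0.3734] [-0.0025  0.9939  0.1095 -0.0115] F [-0.5 -0.6 -0.3] M [-0.001 -0.017  0.029] q6 1.168 t 12.5
```

View pics/w18.png

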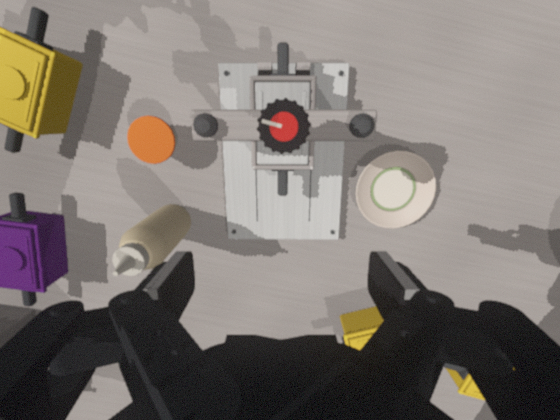

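Run:
```python
from h import *; import pickle,cv2
s,c=pickle.load(open("pics/w18.pkl","rb"))
im=cv2.imread("pics/w18.png")
hsv=cv2.cvtColor(im,cv2.COLOR_BGR2HSV)
m=((hsv[...,2]<70)|((hsv[...,1]>150)&((hsv[...,0]<8)|(hsv[...,0]>172)))).astype(np.uint8)
roi=np.zeros_like(m);roi[92:160,250:320]=1
m=cv2.morphologyEx(m*roi,cv2.MORPH_OPEN,np.ones((3,3)))
cs,_=cv2.findContours(m,cv2.RETR_EXTERNAL,cv2.CHAIN_APPROX_NONE)
k=max(cs,key=cv2.contourArea);print(cv2.boundingRect(k),cv2.minEnclosingCircle(k),cv2.fitEllipse(k))
(x,y),_=cv2.minEnclosingCircle(k)
e=cv2.fitEllipse(k)
red=((hsv[...,1]>150)&((hsv[...,0]<8)|(hsv[...,0]>172))).astype(np.uint8)*roi
rc=max(cv2.findContours(red,cv2.RETR_EXTERNAL,cv2.CHAIN_APPROX_NONE)[0],key=cv2.contourArea)
h=cv2.convexHull(rc); er=cv2.minEnclosingCircle(h);print("red",er)
for z in(.245,.25): print(z,ray(c,e[0],z)*1000,ray(c,er[0],z)*1000)
cv2.imwrite("pics/w18c.png",cv2.resize(im[30:260,180:400],None,fx=2.6,fy=2.6,interpolation=cv2.INTER_CUBIC))
```

```text
(259, 100, 50, 52) ((283.17022705078125, 125.54798126220703), 26.352537155151367) ((285.0155944824219, 124.58666229248047), (45.78939437866211, 48.251258850097656), 177.08538818359375)
red ((283.5, 126.03333282470703), 15.04174518585205)
0.245 [678.76585022   1.28250706 245.        ] [677.32869386   2.27810496 245.        ]
0.25 [678.81196721   1.33494583 250.        ] [677.40286226   2.31111096 250.        ]
```

View pics/w18c.png

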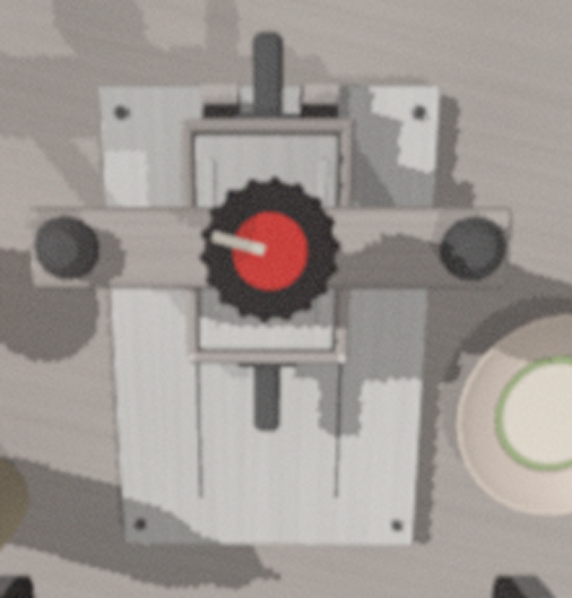

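Run:
```python
from h import *; import pickle
s,c=pickle.load(open("pics/w18.pkl","rb"))
p=lambda x,y,z: ray(c,(180+(x+.5)/2.6-.5,30+(y+.5)/2.6-.5),z)[:2]*1000
W=np.array([p(98,87,.016),p(440,87,.016),p(126,543,.016),p(413,543,.016)])
obj=np.array([[90,100],[90,-100],[-200,100],[-200,-100.]])
def fit(obj,W):
    o0=obj.mean(0);w0=W.mean(0);A=(obj-o0).T@(W-w0);th=np.arctan2(A[0,1]-A[1,0],A[0,0]+A[1,1])
    R=np.array([[np.cos(th),-np.sin(th)],[np.sin(th),np.cos(th)]]);o=w0-R@o0;return th,R,o,(obj@R.T+o)-W
th,R,o,res=fit(obj,W);print("press",np.degrees(th),o,np.round(res,1).tolist())
M=np.array([p(187,123,.082),p(348,123,.082),p(192,358,.082),p(343,358,.082)])
tm,_,om,rm=fit(np.array([[63,45],[63,-45],[-63,45],[-63,-45.]]),M);print("mould",np.degrees(tm),om,np.round(rm,1).tolist())
print("mould in press",R.T@(om-o)); a,b=p(66,248,.184),p(472,247,.184); print("caps mid",(a+b)/2,np.linalg.norm(a-b), np.degrees(np.arctan2(*(a-b)[::-1]))-90)
```

```text
press 12.765721164682848 [677.06232793   2.00856181] [[0.8, -0.1], [1.5, 0.3], [-1.2, 0.3], [-1.0, -0.5]]
mould 12.68401213564848 [677.13198618   3.0464505 ] [[1.7, 4.2], [3.5, -3.1], [-3.3, 2.3], [-2.0, -3.4]]
mould in press [0.29727354 0.99684184]
caps mid [677.44994297   2.62431596] 164.43569264340988 12.755517569005633
```

servo_tool:
  commands:
    - [[0, 0, 0.187, 16, 3, -5, 0], [0, 0, 0.187, 16, 4, -5, 0], [0, 0, 0.187, 16, 4, -5, 0], [0, 0, 0.187, 15, 3, -5, 0], [0, 0, 0.187, 0, 0, -5, 0]]

```text
time: 13.18
position: [0.6699, 0.0018, 0.3349]
tcp_rot: [-0.0, 0.836, 0.549, -0.022]
force: [0.6, -0.0, -0.5]
opening: 1.0
```

servo_tool:
  commands:
    - [[0, 0, 0.187, 0, 0, 0, 0], [0, 0, 0.187, 0, 0, 0, 0], [0, 0, 0.187, 0, 0, 0, 0], [0, 0, 0.187, 0, 0, 0, 0], [0, 0, 0.187, 0, 0, 0, 0]]

```text
time: 13.8
position: [0.6608, 0.001, 0.3216]
tcp_rot: [0.002, 0.498, 0.867, -0.028]
force: [0.3, 0.7, -0.5]
opening: 1.001
```

```bash
python3 go.py 677.3 2.2 300 2.5; python3 snap.py side s19
```

```text
rotvec [ 0.0546 -0.0135  0.4003] shift mm [ 16.5   1.2 -21.6] F [ 0.3  0.7 -0.5] M [-0.002 -0.097  0.014] open 1.001 q6 -0.653 t 13.8
C [-0.0779  0.9109  0.7879] tcp [0.6608 0.001  0.3216] [ 0.0022  0.4975  0.867  -0.0278] F [ 0.3  0.7 -0.5] M [-0.002 -0.097  0.014] q6 -0.653 t 13.8
```

View pics/s19.png

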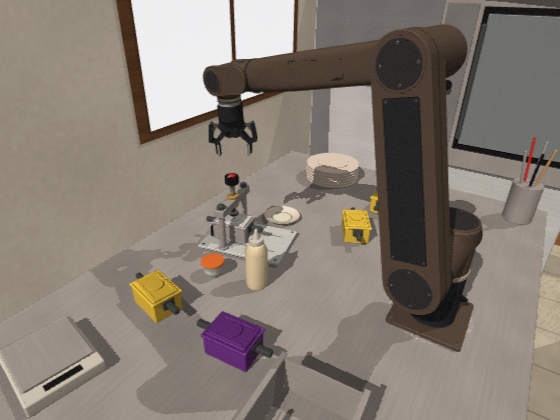

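servo_tool:
  commands:
    - [[0.02, -0.005, 0.18, 7, 0.5, 0, 0], [0.02, -0.005, 0.12, 6, 0.5, 0, 0], [0, 0, 0, 0, 0, 0, 0]]

```text
time: 14.22
position: [0.6695, 0.0019, 0.3161]
tcp_rot: [-0.004, 0.362, 0.932, -0.009]
force: [-0.4, 0.1, 0.6]
opening: 0.998
```

```bash
python3 go.py 677.3 2.2 300 2.4
```

```text
rotvec [ 0.0133 -0.0136 -0.0006] shift mm [  7.8   0.3 -16.1] F [-0.4  0.1  0.6] M [ 0.047 -0.023  0.006] open 0.998 q6 -0.97 t 14.225
```

servo_tool:
  commands:
    - [[0.013, -0.013, 0, 7.8, 0.3, -10, 0], [0, 0, 0, 0, 0, -15, 0], [0, 0, 0, 0, 0, -15, 0], [0, 0, 0, 0, 0, 0, 0]]

```text
time: 14.72
position: [0.6755, 0.0024, 0.27]
tcp_rot: [-0.003, 0.365, 0.931, -0.001]
force: [-0.2, -0.1, -0.5]
opening: 0.996
```

```bash
python3 go.py 677.3 2.2 232 2.4
```

```text
rotvec [-0.0008 -0.0058  0.0055] shift mm [  1.8  -0.2 -38. ] F [-0.2 -0.1 -0.5] M [ 0.052 -0.057  0.08 ] open 0.996 q6 -0.97 t 14.725
```

servo_tool:
  commands:
    - [[0, -0.005, 0, 2, 0, -12, 0], [0, -0.001, 0, 0.5, 0, -12, 0], [0, -0.001, 0, 0.5, 0, -12, 0], [0, 0, 0, 0, 0, 0, 0]]

```text
time: 15.22
position: [0.6787, 0.0025, 0.2314]
tcp_rot: [0.001, 0.365, 0.931, 0.001]
force: [-0.2, 0.2, -0.7]
opening: 1.0
```

```bash
python3 go.py 677.3 2.2 232 2.4; python3 snap.py side s20; python3 snap.py wrist w20; python3 -c "
import cv2
a=cv2.imread('pics/s20.png')[120:260,170:310]; cv2.imwrite('pics/s20c.png',cv2.resize(a,None,fx=4.2,fy=4.2,interpolation=cv2.INTER_CUBIC))"
```

```text
rotvec [-0.0009  0.0017  0.0057] shift mm [-1.4 -0.3  0.6] F [-0.2  0.2 -0.7] M [ 0.015 -0.018 -0.038] open 1.0 q6 -0.97 t 15.225
C [-0.0779  0.9109  0.7879] tcp [0.6787 0.0025 0.2314] [7.00e-04 3.65e-01 9.31e-01 7.00e-04] F [-0.2  0.2 -0.7] M [ 0.015 -0.018 -0.038] q6 -0.97 t 15.225
C [0.6292 0.0491 0.3615] tcp [0.6791 0.0025 0.2324] [1.40e-03 3.65e-01 9.31e-01 9.00e-04] F [1.1 0.1 0.2] M [-0.023  0.039  0.039] q6 -0.97 t 15.275
```

View pics/s20c.png

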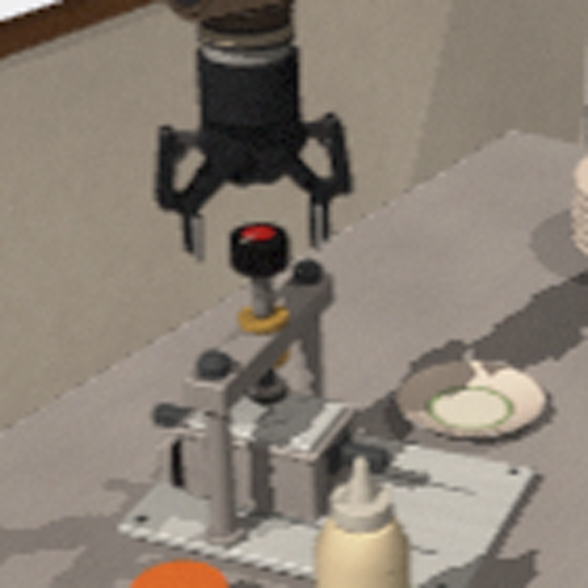

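View pics/w20.png

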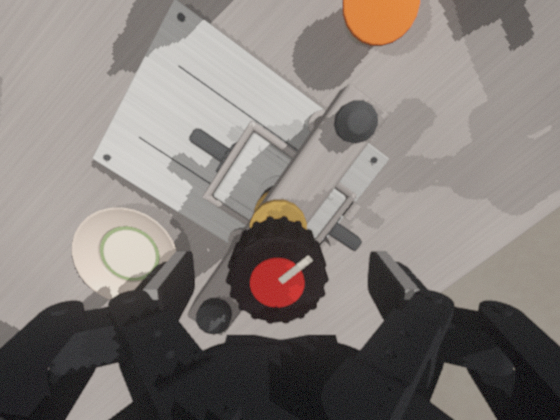

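servo_tool:
  commands:
    - [[0, 0, 0, -1.8, -0.3, 0, 0], [0, 0, 0, 0, 0, 0, 0]]

```text
time: 15.58
position: [0.6781, 0.002, 0.2347]
tcp_rot: [0.003, 0.365, 0.931, 0.001]
force: [0.2, -0.2, 0.3]
opening: 1.001
```

```bash
python3 go.py 677.3 2.2 232 2.4
```

```text
rotvec [-0.0001  0.0069  0.0058] shift mm [-0.8  0.2 -2.7] F [ 0.2 -0.2  0.3] M [-0.027  0.022 -0.011] open 1.001 q6 -0.971 t 15.575
```

servo_tool:
  commands:
    - [[0, 0.006, 0, -0.8, 0.2, -3, 0], [0, 0, 0, 0, 0, 0, 0]]

```text
time: 15.82
position: [0.6775, 0.0022, 0.2323]
tcp_rot: [0.001, 0.365, 0.931, 0.0]
force: [-0.3, 0.9, -0.3]
opening: 0.999
```

```bash
python3 go.py 677.3 2.2 232 2.4
```

```text
rotvec [0.0001 0.0017 0.0058] shift mm [-0.2  0.  -0.3] F [-0.3  0.9 -0.3] M [ 0.053 -0.042  0.028] open 0.999 q6 -0.97 t 15.825
```

servo_tool:
  commands:
    - [[0, 0, 0, 0, 0, 0, 1], [0, 0, 0, 0, 0, 0, 1], [0, 0, 0, 0, 0, 0, 1], [0, 0, 0, 0, 0, 0, 1]]
  force: 40

```text
time: 16.32
position: [0.6772, 0.0017, 0.2327]
tcp_rot: [0.0, 0.365, 0.931, -0.0]
force: [0.0, -0.7, 0.1]
opening: 0.501
```

```bash
python3 go.py 677.3 2.2 232 2.4; python3 snap.py side s21; python3 snap.py wrist w21; python3 red.py s21;python3 -c "
import cv2
a=cv2.imread('pics/s21.png')[120:260,170:310]; cv2.imwrite('pics/s21c.png',cv2.resize(a,None,fx=4.2,fy=4.2,interpolation=cv2.INTER_CUBIC))"
```

```text
rotvec [0.001  0.0006 0.0057] shift mm [ 0.1  0.5 -0.7] F [ 0.  -0.7  0.1] M [-0.002  0.04   0.032] open 0.501 q6 -0.97 t 16.325
C [-0.0779  0.9109  0.7879] tcp [0.6772 0.0017 0.2327] [ 5.00e-04  3.65e-01  9.31e-01 -3.00e-04] F [ 0.  -0.7  0.1] M [-0.002  0.04   0.032] q6 -0.97 t 16.325
C [0.6276 0.0487 0.3618] tcp [0.6772 0.0018 0.2327] [ 5.00e-04  3.65e-01  9.31e-01 -3.00e-04] F [-0.5 -0.7  0.8] M [-0.139  0.193  0.013] q6 -0.97 t 16.375
s21 232.03 175.03
```

View pics/s21c.png

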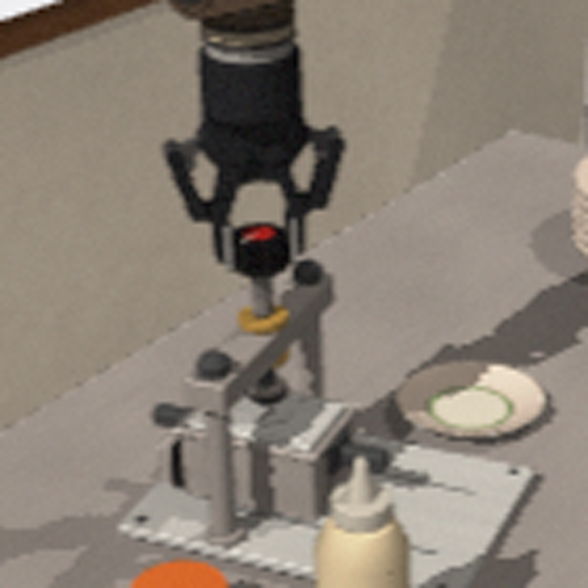

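View pics/w21.png

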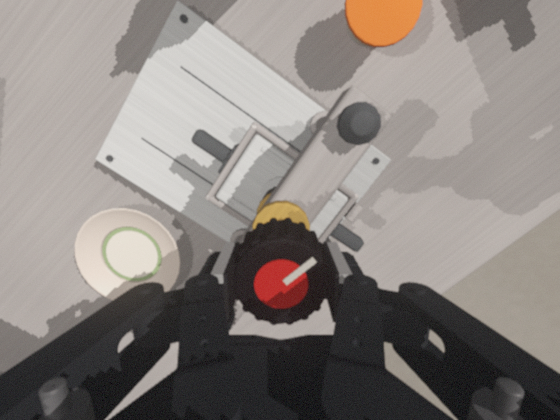

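servo_tool:
  commands:
    - [[0, 0, -0.15, 0, 0, -0.6, 1], [0, 0, -0.15, 0, 0, -0.6, 1], [0, 0, -0.15, 0, 0, -0.6, 1]]

```text
time: 16.8
position: [0.6775, 0.002, 0.231]
tcp_rot: [0.001, 0.567, 0.824, -0.001]
force: [-1.5, -0.6, -0.5]
opening: 0.501
```

```bash
cat > st.py <<'E'
import sys,numpy as np
from scipy.spatial.transform import Rotation as Ro
from bench import robot
s=robot.get_state(); q=s["tcp_rot"]; r=Ro.from_quat([q[1],q[2],q[3],q[0]])
yaw0=2.394; zz=232.7; x=r.apply([1,0,0]); yaw=np.arctan2(x[1],x[0])
sink=(yaw0-yaw)*3.82
d=Ro.from_euler("z",yaw)*Ro.from_euler("x",np.pi)
print("turned",round(yaw0-yaw,3),"z err mm",round(zz-sink-s["position"][2]*1000,2),"xy",np.round(np.array(s["position"][:2])*1000,2),"tilt fix",np.round((d*r.inv()).as_rotvec(),4),"F",np.round(s["force"],1),"M",np.round(s["moment"],3),"open",round(s["opening"],3),"q6",round(s["q"][5],3),"t",s["time"])
E
python3 st.py
```

```text
turned 0.459 z err mm -0.03 xy [677.46   1.95] tilt fix [ 0.0022  0.0009 -0.    ] F [-1.5 -0.6 -0.5] M [-0.076  0.097  0.378] open 0.501 q6 -0.51 t 16.8
```

servo_tool:
  commands:
    - [[0, 0, -0.15, 0, 0, -0.6, 1], [0, 0, -0.15, 0, 0, -0.6, 1]]

```text
time: 17.05
position: [0.6776, 0.002, 0.2298]
tcp_rot: [0.001, 0.686, 0.727, -0.001]
force: [-0.1, -0.2, 0.9]
opening: 0.503
```

```bash
python3 st.py; python3 snap.py side s22; python3 -c "
import cv2
a=cv2.imread('pics/s22.png')[170:250,200:280]; cv2.imwrite('pics/s22c.png',cv2.resize(a,None,fx=7,fy=7,interpolation=cv2.INTER_CUBIC))"
```

```text
turned 0.766 z err mm -0.0 xy [677.64   2.01] tilt fix [ 0.0032  0.0007 -0.    ] F [-0.1 -0.2  0.9] M [-0.021  0.124  0.348] open 0.503 q6 -0.202 t 17.05
C [-0.0779  0.9109  0.7879] tcp [0.6776 0.002  0.2298] [ 0.0014  0.6864  0.7272 -0.0009] F [-0.1 -0.2  0.9] M [-0.021  0.124  0.348] q6 -0.202 t 17.05
```

View pics/s22c.png

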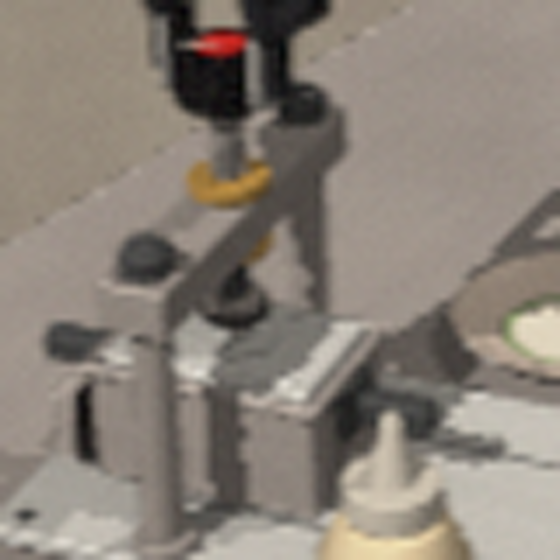

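servo_tool:
  commands:
    - [[0.001, 0, -0.15, 0, 0, -0.6, 1], [0.001, 0, -0.15, 0, 0, -0.6, 1]]

```text
time: 17.35
position: [0.6779, 0.002, 0.2286]
tcp_rot: [0.001, 0.789, 0.614, -0.0]
force: [-0.3, -0.6, 0.6]
opening: 0.5
```

```bash
python3 st.py
```

```text
turned 1.072 z err mm -0.01 xy [677.87   2.  ] tilt fix [ 0.002   0.0006 -0.    ] F [-0.3 -0.6  0.6] M [-0.062  0.162  0.346] open 0.5 q6 0.103 t 17.35
```

servo_tool:
  commands:
    - [[0.001, 0, -0.15, 0, 0, -0.6, 1]]

```text
time: 17.48
position: [0.678, 0.0019, 0.228]
tcp_rot: [0.001, 0.833, 0.553, -0.0]
force: [-0.3, -0.8, 0.8]
opening: 0.499
```

```bash
python3 st.py
```

```text
turned 1.223 z err mm 0.0 xy [677.98   1.95] tilt fix [ 0.0015  0.0007 -0.    ] F [-0.3 -0.8  0.8] M [-0.054  0.111  0.366] open 0.499 q6 0.254 t 17.475
```

servo_tool:
  commands:
    - [[0.001, 0, -0.15, 0, 0, -0.6, 1]]

```text
time: 17.6
position: [0.6781, 0.0019, 0.2275]
tcp_rot: [0.001, 0.873, 0.488, 0.0]
force: [-0.1, 0.4, 0.7]
opening: 0.498
```

```bash
python3 st.py
```

```text
turned 1.374 z err mm -0.02 xy [678.09   1.93] tilt fix [ 0.001   0.0008 -0.    ] F [-0.1  0.4  0.7] M [-0.078  0.17   0.303] open 0.498 q6 0.405 t 17.6
```

servo_tool:
  commands:
    - [[0, 0, -0.13, -0.2, 0, -0.5, 1], [0, 0, -0.13, -0.2, 0, -0.5, 1]]

```text
time: 17.85
position: [0.6782, 0.0018, 0.2265]
tcp_rot: [0.001, 0.929, 0.37, 0.001]
force: [0.3, -1.1, 2.1]
opening: 0.499
```

```bash
python3 st.py
```

```text
turned 1.636 z err mm -0.03 xy [678.19   1.81] tilt fix [0.002 0.002 0.   ] F [ 0.3 -1.1  2.1] M [-0.066  0.075  0.347] open 0.499 q6 0.667 t 17.85
```

servo_tool:
  commands:
    - [[0, 0, -0.13, -0.2, 0, -0.5, 1]]

```text
time: 17.98
position: [0.6783, 0.0017, 0.2259]
tcp_rot: [0.002, 0.951, 0.308, 0.001]
force: [0.9, -0.4, 0.5]
opening: 0.504
```

```bash
python3 st.py
```

```text
turned 1.767 z err mm 0.0 xy [678.27   1.73] tilt fix [0.0026 0.0025 0.    ] F [ 0.9 -0.4  0.5] M [-0.05   0.029  0.303] open 0.504 q6 0.798 t 17.975
```

servo_tool:
  commands:
    - [[0, 0, -0.13, -0.1, 0, -0.5, 1]]

```text
time: 18.1
position: [0.6783, 0.0017, 0.2255]
tcp_rot: [0.002, 0.969, 0.246, 0.001]
force: [-0.1, -0.5, 1.3]
opening: 0.501
```

```bash
python3 st.py
```

```text
turned 1.898 z err mm -0.04 xy [678.33   1.66] tilt fix [0.0031 0.0026 0.    ] F [-0.1 -0.5  1.3] M [0.015 0.16  0.341] open 0.501 q6 0.93 t 18.1
```

servo_tool:
  commands:
    - [[0, 0, -0.13, -0.1, 0, -0.5, 1]]

```text
time: 18.23
position: [0.6784, 0.0016, 0.225]
tcp_rot: [0.002, 0.983, 0.182, 0.001]
force: [-0.5, -0.7, 1.1]
opening: 0.502
```

```bash
python3 st.py; python3 snap.py side s23; python3 -c "
import cv2
a=cv2.imread('pics/s23.png')[170:250,200:280]; cv2.imwrite('pics/s23c.png',cv2.resize(a,None,fx=7,fy=7,interpolation=cv2.INTER_CUBIC))"
```

```text
turned 2.029 z err mm -0.02 xy [678.36   1.6 ] tilt fix [0.0037 0.0024 0.    ] F [-0.5 -0.7  1.1] M [0.021 0.141 0.362] open 0.502 q6 1.061 t 18.225
C [-0.0779  0.9109  0.7879] tcp [0.6784 0.0016 0.225 ] [2.000e-03 9.833e-01 1.817e-01 9.000e-04] F [-0.5 -0.7  1.1] M [0.021 0.141 0.362] q6 1.061 t 18.225
```

View pics/s23c.png

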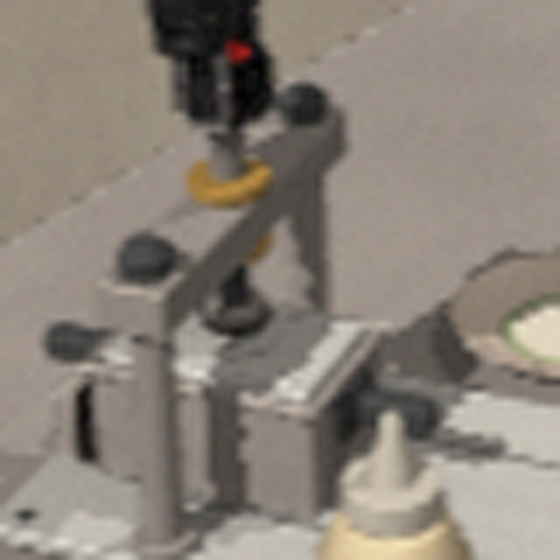

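servo_tool:
  commands:
    - [[0.001, 0.001, -0.12, -0.1, 0.1, -0.46, 1]]

```text
time: 18.4
position: [0.6784, 0.0015, 0.2246]
tcp_rot: [0.002, 0.993, 0.121, 0.001]
force: [-0.5, -0.8, 1.1]
opening: 0.505
```

```bash
python3 st.py
```

```text
turned 2.151 z err mm -0.07 xy [678.43   1.54] tilt fix [0.0033 0.0015 0.    ] F [-0.5 -0.8  1.1] M [-0.074  0.111  0.458] open 0.505 q6 1.182 t 18.4
```

servo_tool:
  commands:
    - [[0.001, 0.001, -0.12, -0.1, 0.1, -0.46, 1]]

```text
time: 18.52
position: [0.6784, 0.0014, 0.2241]
tcp_rot: [0.002, 0.998, 0.062, 0.0]
force: [0.3, -1.3, 0.5]
opening: 0.503
```

```bash
python3 st.py
```

```text
turned 2.269 z err mm -0.12 xy [678.44   1.4 ] tilt fix [0.0031 0.0005 0.    ] F [ 0.3 -1.3  0.5] M [-0.071  0.109  0.486] open 0.503 q6 1.301 t 18.525
```

servo_tool:
  commands:
    - [[0.001, 0.001, -0.12, -0.1, 0.1, -0.46, 1]]

```text
time: 18.65
position: [0.6785, 0.0013, 0.2237]
tcp_rot: [0.001, 1.0, 0.003, -0.0]
force: [-0.5, -0.6, 1.1]
opening: 0.499
```

```bash
python3 st.py
```

```text
turned 2.388 z err mm -0.14 xy [678.47   1.31] tilt fix [ 0.0027 -0.0005 -0.    ] F [-0.5 -0.6  1.1] M [-0.092  0.077  0.544] open 0.499 q6 1.419 t 18.65
```

Torque is about 0.19 N·m over the free drag (0.544 against roughly 0.35), with first touch near 1.94 rad, so the load is about 50 N. I'll stop here and release.

servo_tool:
  commands:
    - [[0, 0, 0, 0, 0, 0, 1]]

```text
time: 18.77
position: [0.6785, 0.0013, 0.2237]
tcp_rot: [0.001, 1.0, 0.004, -0.0]
force: [-1.5, -0.4, 0.8]
opening: 0.5
```

```bash
python3 st.py
```

```text
turned 2.385 z err mm -0.1 xy [678.47   1.34] tilt fix [ 0.0024 -0.0006 -0.    ] F [-1.5 -0.4  0.8] M [ 0.031  0.137 -0.156] open 0.5 q6 1.416 t 18.775
```

servo_tool:
  commands:
    - [[0, 0, 0, 0, 0, 0, 0], [0, 0, 0, 0, 0, 0, 0], [0, 0, 0, 0, 0, 0, 0], [0, 0, 0, 0, 0, 0, 0]]

```text
time: 19.27
position: [0.6787, 0.0019, 0.2233]
tcp_rot: [0.001, 1.0, 0.007, 0.0]
force: [0.5, -0.6, 0.3]
opening: 0.997
```

```bash
python3 st.py; python3 snap.py wrist w24
```

```text
turned 2.379 z err mm 0.26 xy [678.7    1.86] tilt fix [0.0012 0.0003 0.    ] F [ 0.5 -0.6  0.3] M [ 0.029 -0.029  0.013] open 0.997 q6 1.41 t 19.275
C [0.7444 0.0046 0.3526] tcp [0.6787 0.0019 0.2233] [6.0e-04 1.0e+00 7.3e-03 1.0e-04] F [ 0.5 -0.6  0.3] M [ 0.029 -0.029  0.013] q6 1.41 t 19.275
```

View pics/w24.png

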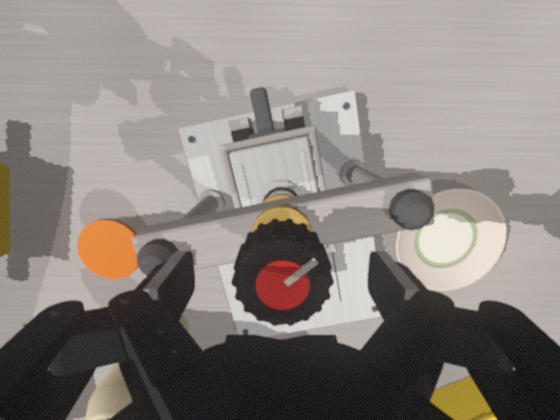

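servo_tool:
  commands:
    - [[0, 0, 0, 0, 0, 15, 0], [0, 0, 0, 0, 0, 25, 0], [0, 0, 0, 0, 0, 40, 0], [0, 0, 0, 0, 0, 40, 0]]

```text
time: 19.82
position: [0.6769, 0.0021, 0.3449]
tcp_rot: [0.0, 1.0, 0.008, -0.003]
force: [1.2, 0.3, 0.2]
opening: 1.002
```

servo_tool:
  commands:
    - [[0, 0, 0.1, -45, -6, 20, 0], [0, 0, 0.1, -40, -6, 15, 0], [0, 0, 0, 0, 0, 0, 0]]

```text
time: 20.2
position: [0.5918, -0.0104, 0.3906]
tcp_rot: [0.002, 0.994, 0.111, 0.004]
force: [-0.2, 0.5, -1.1]
opening: 1.0
```

```bash
python3 snap.py side s25; python3 snap.py wrist w25;  python3 -c "
import cv2
a=cv2.imread('pics/s25.png')[160:300,180:320]; cv2.imwrite('pics/s25c.png',cv2.resize(a,None,fx=4.2,fy=4.2,interpolation=cv2.INTER_CUBIC))"
```

```text
C [-0.0779  0.9109  0.7879] tcp [ 0.5918 -0.0104  0.3906] [0.0022 0.9938 0.1108 0.0038] F [-0.2  0.5 -1.1] M [-0.007 -0.005 -0.027] q6 1.161 t 20.2
C [0.6557 0.0063 0.5191] tcp [ 0.5925 -0.0103  0.3895] [0.002  0.9939 0.1106 0.0034] F [0.5 0.6 1. ] M [-0.006 -0.058  0.007] q6 1.162 t 20.25
```

View pics/s25c.png

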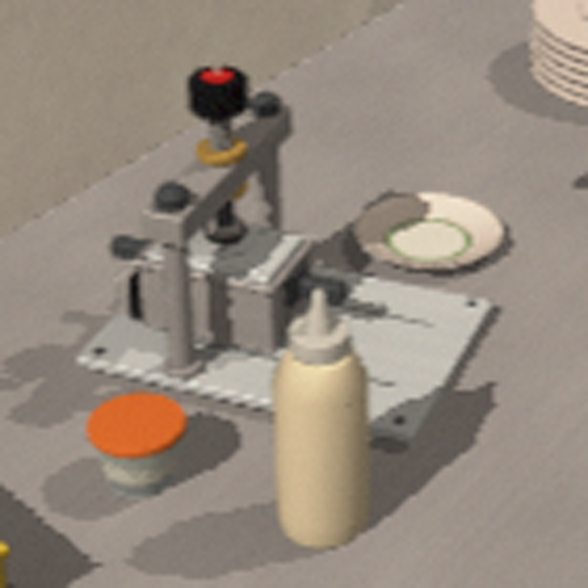

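View pics/w25.png

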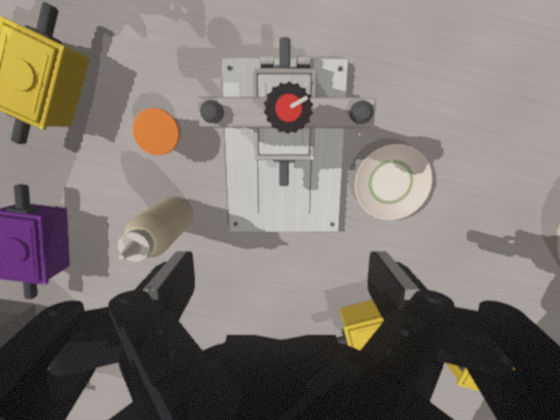

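```bash
python3 snap.py top t25; python3 red.py side0 s25 top0 t25
python3 - <<'E'
import cv2,numpy as np
def pc(a,b,roi):
    A=cv2.imread(f"pics/{a}.png",0).astype(np.float32);B=cv2.imread(f"pics/{b}.png",0).astype(np.float32)
    x,y,w,h=roi; r=cv2.phaseCorrelate(A[y:y+h,x:x+w],B[y:y+h,x:x+w],cv2.createHanningWindow((w,h),cv2.CV_32F)); return np.round(r[0],2),round(r[1],2)
for n,r in dict(capL=(212,200,18,16),capR=(236,178,18,16),corner=(196,232,20,16),nearcorner=(262,250,24,20),bottle=(240,225,34,70),pot=(198,250,30,30),plate=(266,202,36,24)).items(): print(n,pc("side0","s25",r))
from bench import robot
from h import *; import pickle
s,c=pickle.load(open("pics/w25.pkl","rb"))
W=[ray(c,p,.016)[:2]*1000 for p in((230,70),(341,70),(236,225),(333,225))]; print(np.round(W,1).tolist())
s,c=pickle.load(open("pics/w18.pkl","rb"))
W=[ray(c,p,.016)[:2]*1000 for p in((226.5,73),(341,73),(234,232),(332.7,232))]; print(np.round(W,1).tolist())
E
```

```text
C [ 0.4098 -0.0503  1.491 ] tcp [ 0.5929 -0.0102  0.3879] [0.0016 0.9939 0.1105 0.0023] F [ 0.7  0.4 -0.6] M [-0.047  0.019  0.014] q6 1.162 t 20.3
side0 231.48 174.89
s25 231.22 177.76
top0 259.6 157.31
t25 nan nan
capL (array([ 0.02, -0.06]), 1.05)
capR (array([ 0.42, -0.2 ]), 1.0)
corner (array([0.02, 0.13]), 1.0)
nearcorner (array([ 0.2 , -0.21]), 0.91)
bottle (array([-0.06,  0.12]), 0.72)
pot (array([ 0.1 , -0.12]), 1.02)
plate (array([-0.33,  0.34]), 0.84)
[[728.6, 102.5], [767.9, -70.2], [474.8, 45.9], [513.6, -127.0]]
[[731.4, 103.6], [769.6, -68.0], [475.9, 46.9], [515.0, -125.6]]red.py:6: RuntimeWarning: invalid value encountered in scalar divide
  m=w[sl]; yy,xx=np.mgrid[sl]; print(f,round((xx*m).sum()/m.sum(),2),round((yy*m).sum()/m.sum(),2))
```

```bash
python3 -c "
from bench import ticket
print(ticket.hand_in())"
```

```text
the job is handed in; nothing more can be done
None
```

The job is handed in at about 20 s of robot time: the mould is under the press and the pad is screwed down to about 48 N on the lid.

**Mould:** I slid it in by the near handle until the push force rose from about 5 N to 9 N and the tool stopped moving. The wrist view before screwing down put it within about 1 mm of home and square to within 0.1°.

**Knob:** I turned it 2.385 rad clockwise, letting the grip sink with it to within about 0.15 mm, and the vertical force stayed within about 2 N. The torque rose from about 0.35 to 0.54 N·m, with first touch near 1.94 rad. The load follows from those readings and could be off by about 6 N.

**Final checks:** The gripper is open and clear of everything. The knob's white line shows it turned with the grip without slipping.
- **Side view:** The left column cap and the far base corner stayed put. The right cap and near corner read 0.2–0.4 pixel off (about 1 mm), which I put down to shadows.
- **Wrist view:** The hand-picked plate screws read about 1–3 mm from where they were earlier. That disagrees with the side view, and I put it down to picking and calibration error.
- **Bottle, plate and pot:** They look unmoved, with shifts of at most 0.5 pixel. The plate had the largest shift.
- **Top view:** The last check there gave no result because the arm hid the knob.

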